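# Return the sherds to the pin-locked display tray

### The job

The treated potsherds go back into the flat display case: first move the pigment jar that stands in the way of its tray to a clear spot on the bench, upright and quite out of the tray's path. Then take the release key from its stand, hold the recessed red button in the tray's front down with the key's pin while you push the tray fully out with it; lay every sherd from the blotting paper flat, side by side and dark or green face up in the tray, the green-glazed ones in the bay nearer to the robot and the dark brown ones in the farther bay. Push the tray home until its latch springs back up, leave the key standing in its stand as you found it, and leave the resin jar and the tape roll alone.

Things in the scene. Friction and masses are not known exactly. Their poses are not given: they have to be found in the camera images.
- case: Flat display case, fixed: dark grey, 152 deep (its x), 226 wide (y), 50 high, aluminium frame, clear acrylic cover. Origin: on the bench under the middle of its front face. Its tray comes out along its -x axis (to the robot's right, world -y within 0.2 rad); its +y points to the robot. The tray's path: y -104 to +104, from x = 0 to x = -190. A solid front rail spans x 0 to 8, z 30 to 50.
- tray (a joint): The case's sliding tray: 0 shut, 0.140 m fully out (stop). Friction 1 to 2 N; stays where left. While the button is up, a tooth behind the rail lets it move 2 mm only; the button must be down (6.5 mm or more) from 2 to 16 mm, then the tray is free. Pushed shut (up to 10 N), the tooth's ramp dips under the rail by itself and springs up in the last 2 mm.
- button (a joint): Red release button, 11 diameter, sunk 7 deep in a round hole of 13 diameter in the top of the tray's front bar (black square plate round it): 0 = up, latched when shut; 0.0075 m = fully down. Spring 3 N to start, 6.5 N fully down. It travels with the tray. Too narrow for fingers: the key's pin goes in.
- button_top (a point): Centre of the button's top face: with the tray shut and the button up it lies 26 in front of the case's front face and 19 above the bench; moves with tray and button. Axes parallel to the case's.
- front_edge (a point): Middle of the upper front edge of the tray's front bar: solid aluminium, 50 deep in x, 208 wide in y, from 2 to 26 above the bench, standing wholly in front of the case when shut. Moves with the tray. Push its front face towards the case's +x to shut the tray.
- near_bay (a point): Centre of the floor of the tray's bay nearer to the robot (for green-glazed sherds): white foam, 110 (x) by 94 (y), 8 above the bench, walls and the 4 mm divider between the bays rise 12 above the floor. 84 behind the case's front face when shut, 56 in front of it when fully out. Axes parallel to the case's; moves with the tray.
- far_bay (a point): The same for the bay farther from the robot (for dark brown sherds).
- key: Release key, 101 tall, standing in its stand, pin down. Origin at the tip of the pin, z up the key. Steel pin 6 diameter, z 0 to 42; collar 18 diameter, z 42 to 46; square orange handle 12 by 12 (flats across its x and y), z 46 to 96; round cap 18 diameter, z 96 to 101. 60 g.
- key_stand: Wooden block, fixed, 50 by 50 by 48 high, with a round hole of 11 diameter, 45 deep, in the middle of its top; origin under its centre. The key hangs in it by its collar, tip 6 above the bench.
- stand_hole (a point): Centre of the mouth of the stand's hole, 48 above the bench.
- pigment_jar: Small jar with a red lid and dark red contents, 42 diameter, 48 high, 120 g; stands in front of the tray, in its way. Origin at the centre of its underside.
- blotter: Sheet of cream blotting paper, fixed flat on the bench, 190 (x) by 240 (y) by 2; origin under its centre. The sherds lie on it.
- sherd_a: Dark brown sherd, 32 (x) by 35 (y) by 7 high, irregular outline, lying face up; origin at the middle of its underside. 30 g. May be absent.
- sherd_e: Dark brown sherd, 30 by 42 by 8, as above. May be absent.
- sherd_c: Green-glazed sherd, 29 by 32 by 7, as above. May be absent.
- sherd_d: Green-glazed sherd, 40 by 46 by 9, as above. May be absent.
- resin_jar: Bystander: amber jar with a pale lid, 48 diameter, 70 high; origin at the centre of its underside.
- masking_tape: Bystander: roll of masking tape lying flat, 104 diameter, 25 high; origin at the centre of its underside.

How it is judged:
By the outcome, as a careful person would: the job done as asked, in the order asked, and still so for the second after the job is handed in, with the robot touching nothing.
Of sherd_a, sherd_e, sherd_c, sherd_d only 3 to 4 are there at a start; the rules pass over those that are not, and their reading is None.
At some moment in a run one of sherd_a, sherd_e, sherd_c, sherd_d may be knocked a few centimetres aside while the robot is not near it.
It also fails if it takes over 208 s, if anything falls off the work surface, if the arm or the gripper's body presses on something with over 40 N, if the wrist force passes 120 N, or if a joint passes its speed limit or range.

### The arm

A 7-joint arm with a two-finger parallel gripper is mounted at the origin on the work surface; the furniture and walls round the work are solid. World frame = base frame: x ahead of the robot, y to its left, z up, the work surface at z = 0. Lengths are in m, angles in rad, forces in N, time in s.
With the tool pointing down it reaches from about 0.425 to 0.925 m from the base axis. Payload 6.8 kg.
Tool frame: the origin (TCP) lies at the centre of the arm's flange, where the gripper is bolted on; the fingertips stand 173 mm ahead of it and the grasp point (between the pads) lies 155 mm ahead of it; z points along the fingers, x is the direction in which the jaws open and shut, and the axes are right-handed (so a half turn about z gives the same grasp; the last joint's range is limited). The gripper opens to 85 mm and grips with 20 to 120 N. Pads are 22 mm wide; open, the fingers measure 114 mm over their backs; the gripper's body (76 mm by 85 mm) begins 54 mm behind the grasp point. The pads swing forward as they close: fully open they stand 13 mm farther back than shut.
Start: joints at [1.117, 0.477, 0.022, 1.555, -0.011, 1.109, -0.083], TCP at [0.229, -0.635, 0.405] pointing down, gripper open.
Joint ranges: [-2.96, 2.96], [-0.34, 2.1], [-1.41, 1.46], [0.24, 2.44], [-1.37, 4.51], [0.17, 1.92], [-2.96, 2.96]. Speed limits (rad/s): [2.39, 2.39, 3.14, 3.14, 3.14, 3.14, 3.14].

### API

Orientations are given as a unit quaternion [x, y, z, w].
In Python, from station import manip, optics, finish_job, nets gives the robot as it stands.
- The arm moves only by the tool servo_tool, never from a script. Its argument "commands" is a list of rows, each a list of 2 entries, a list of its own where there are three numbers: the shift along the tool's x, y, z in mm, then the turn about the tool's z in degrees. A call has 1 to 12 rows; each row shifts and turns the commanded pose from where the row before left it, along the tool's axes as they then stand; what a row does not reach is not made up. A row lasts 1/12 s, in which the tool goes at most 41.7 mm and 7.16 degrees, less where a joint would pass 70% of its speed; a pose out of reach is approached as far as the arm can. A call with a gripper value outside its range is refused whole. "gripper" is the closure, from 0 (fully open) to 1 (shut), set as the call begins (left out, the last holds). The fingers move at their own pace and stop on an object; "squeeze" is the grip in N (left out, the last holds). Time passes only in rows, so rows that do not move let the fingers close. It gives the time, the measured TCP pose, the force and the opening at its end, in the units of the state.
- manip.observe(): the state, without advancing time (a new reading comes with each control period).
- optics.read_camera(name): name is "scene" or "top" or "wrist"; returns the picture (400x640x3 uint8, red, green, blue); there is no depth.
- optics.camera_model(name): a dict with "fx", "fy", "cx", "cy" (pixels), "world_to_cam" (4x4, takes a point from world to camera coordinates). Camera axes: x right, y down, z forward; pixel columns grow to the right and rows downward; lengths in m; the calibration is good to about 2 mm. A picture is of the moment at which its call begins: read the wrist's pose just before it. camera_model takes no time and is no camera call; for the wrist camera it gives the pose at the moment of the call.
- finish_job(): hands the job in, once; it reports no verdict.
Trained networks look in the newest picture that a camera, given by its name, has taken for a name from the list of things; names that differ only in an ending like _2 or _b are one class to them, and where a whole thing is asked for, a point or a joint stands for the part that bears it (a point fixed in the world has none). Each returns a list of dicts, best first, with "conf" (0 to 1); they miss things now and then, are a little off and sometimes report something else, mostly with a low value. They report only what shows in the picture. A call takes as long as a camera call.
- nets.masks_of(camera, thing): "pixels" (400x640 bool, what is visible of it) and "point" ([column, row] in pixels, amid what is visible of it).
The state is a dict: "clock": time; "joints": joint angles; "qd": joint speeds; "joint_efforts": joint torques, N m; "eef_pos": TCP position; "ee_rot": TCP orientation; "wrist_force": force on the tool from outside, world axes, zero at the start; "moment": the same for the moment, N m; "width": finger opening in m.
Only numpy, scipy, OpenCV 4.12 (cv2) and the standard library are available. Lean on these libraries where they do the work, as an engineer would, in place of code of your own. Each camera call takes 0.05 s, during which the arm holds its last target.

## Working session

There is one attempt and no reset: what is moved stays moved. The work goes in short steps, Python scripts to look and compute and a tool call to move; the robot and the scene stay as the last step left them, time stands still between calls to the robot, and variables do not carry over. Pictures are saved under pics/ and viewed, and the job is handed in when it is done.

Besides the shell and the picture viewer there is one more tool, called after "Emit:" as name(argument=value, ...) on one line, values as JSON. servo_tool: Moves the arm, as the interface text tells. Its arguments: {"type":"object","properties":{"commands":{"type":"array"},"gripper":{"type":"number"},"squeeze":{"type":"number"}},"required":["commands"]}

```bash
ls; mkdir -p pics; cat > h.py <<'E'
import numpy as np, cv2
from station import manip, optics, finish_job, nets
from scipy.spatial.transform import Rotation as R
def save(cam,name):
    im=optics.read_camera(cam); cv2.imwrite(f'pics/{name}.png',im[:,:,::-1]); return im
def st():
    s=manip.observe(); print('t',round(s['clock'],2),'pos',np.round(s['eef_pos'],4),'q',np.round(s['ee_rot'],4),'F',np.round(s['wrist_force'],1),'w',round(s['width'],4),'j',np.round(s['joints'],2)); return s
def proj(cam,P,m=None):
    m=m or optics.camera_model(cam); T=np.array(m['world_to_cam']); p=T[:3,:3]@np.asarray(P,float)+T[:3,3]
    return np.array([m['fx']*p[0]/p[2]+m['cx'],m['fy']*p[1]/p[2]+m['cy']])
def ray(cam,uv,m=None):
    m=m or optics.camera_model(cam); T=np.array(m['world_to_cam']); Rm=T[:3,:3]; c=-Rm.T@T[:3,3]
    d=Rm.T@np.array([(uv[0]-m['cx'])/m['fx'],(uv[1]-m['cy'])/m['fy'],1.]); return c,d/np.linalg.norm(d)
def onz(cam,uv,z,m=None):
    c,d=ray(cam,uv,m); return c+d*(z-c[2])/d[2]
def tri(rs):
    A=np.zeros((3,3));b=np.zeros(3)
    for c,d in rs:
        M=np.eye(3)-np.outer(d,d);A+=M;b+=M@c
    p=np.linalg.solve(A,b); return p,[np.linalg.norm(np.cross(p-c,d)) for c,d in rs]
E
python3 - <<'E'
from h import *
s=st()
for c in ['scene','top','wrist']:
    save(c,c+'0'); m=optics.camera_model(c); print(c,m['fx'],m['cx'],m['cy'],np.round(m['world_to_cam'],3).tolist())
E
```

```text
pics
t 0.0 pos [ 0.2287 -0.6348  0.4037] q [ 8.182e-01 -5.749e-01 -8.000e-04 -5.000e-04] F [-0.4 -0.6 -0.3] w 0.0855 j [ 1.12  0.48  0.02  1.56 -0.01  1.11 -0.08]
scene 494.5304166163149 318.90113935439416 204.83880733137912 [[-0.508, -0.861, -0.005, 0.298], [-0.62, 0.369, -0.692, 0.399], [0.598, -0.349, -0.722, 0.961], [0.0, 0.0, 0.0, 1.0]]
top 413.69106748777665 323.13531057000205 206.2183361465939 [[0.028, -0.999, -0.026, 0.003], [-0.999, -0.027, -0.033, 0.544], [0.032, 0.027, -0.999, 1.332], [0.0, 0.0, 0.0, 1.0]]
wrist 287.1592478357811 319.21027760869725 201.501938900737 [[0.339, -0.941, -0.002, -0.674], [-0.908, -0.328, 0.261, -0.034], [-0.246, -0.087, -0.965, 0.377], [0.0, 0.0, 0.0, 1.0]]
```

View pics/scene0.png

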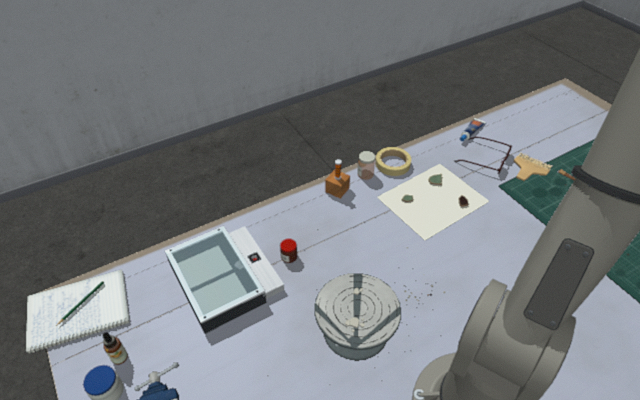

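View pics/top0.png

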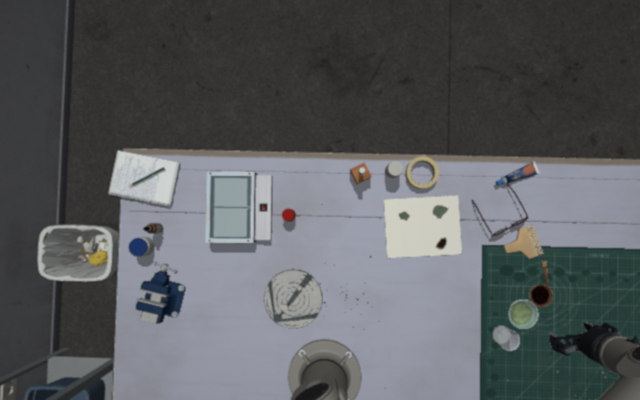

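View pics/wrist0.png

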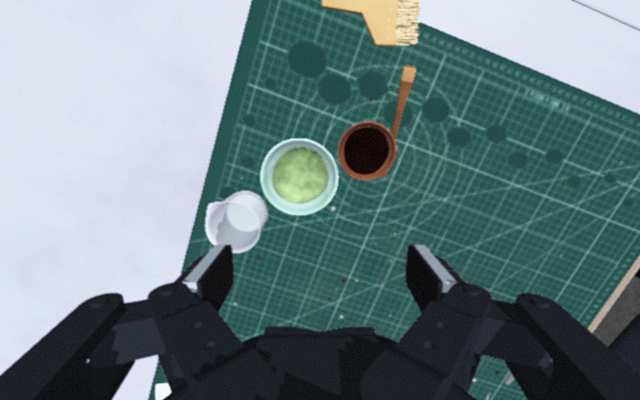

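```bash
python3 - <<'E'
from h import *
for c in ['top','scene']:
    optics.read_camera(c)
    for t,z in [('pigment_jar',.048),('key',.1),('key_stand',.048),('case',.05),('tray',.026),('button',.019),('blotter',.002),('sherd_a',.009),('sherd_c',.009),('sherd_d',.009),('sherd_e',.009),('resin_jar',.07),('masking_tape',.025)]:
        for r in nets.masks_of(c,t)[:4]:
            if r['conf']<.15: continue
            px=r['pixels']; print(c,t,round(r['conf'],2),np.round(r['point'],1),px.sum(),np.round(onz(c,r['point'],z),3))
st()
E
python3 - <<'E'
import cv2
a=cv2.imread('pics/top0.png'); cv2.imwrite('pics/topz.png',cv2.resize(a[140:270,190:510],None,fx=2.5,fy=2.5,interpolation=cv2.INTER_CUBIC))
E
```

```text
top pigment_jar 0.49 [291.1 215.7] 141 [0.51  0.117 0.048]
top key_stand 0.61 [358.1 177.9] 269 [ 0.635 -0.091  0.048]
top key_stand 0.18 [265.1 207.3] 1074 [0.534 0.2   0.048]
top case 0.96 [237.3 207.5] 4612 [0.531 0.288 0.05 ]
top case 0.15 [419.  181.5] 567 [ 0.628 -0.281  0.05 ]
top tray 0.92 [263.4 206.8] 1137 [0.536 0.209 0.026]
top blotter 0.72 [424.7 225.6] 4359 [ 0.49  -0.312  0.002]
top blotter 0.37 [432.8 168.2] 443 [ 0.677 -0.334  0.002]
top sherd_a 0.62 [441.2 240.8] 89 [ 0.443 -0.364  0.009]
top sherd_c 0.62 [441.2 240.8] 89 [ 0.443 -0.364  0.009]
top sherd_d 0.62 [441.2 240.8] 89 [ 0.443 -0.364  0.009]
top sherd_e 0.62 [441.2 240.8] 89 [ 0.443 -0.364  0.009]
top resin_jar 0.48 [393.1 168.8] 218 [ 0.663 -0.197  0.07 ]
top masking_tape 0.71 [434.  176.7] 467 [ 0.647 -0.333  0.025]
top masking_tape 0.15 [360.5 173.4] 220 [ 0.652 -0.099  0.025]
scene pigment_jar 0.79 [284.4 248.9] 373 [0.506 0.143 0.048]
scene pigment_jar 0.73 [337.9 184.8] 497 [ 0.627 -0.083  0.048]
scene pigment_jar 0.47 [430.  199.4] 4066 [ 0.457 -0.26   0.048]
scene key 0.68 [337.9 168.8] 106 [ 0.633 
[... 526 characters left out ...]
12  0.009]
scene sherd_c 0.52 [406.4 194.6] 66 [ 0.532 -0.246  0.009]
scene sherd_c 0.24 [338.5 182.3] 546 [ 0.669 -0.112  0.009]
scene sherd_d 0.52 [406.4 194.6] 66 [ 0.532 -0.246  0.009]
scene sherd_d 0.24 [338.5 182.3] 546 [ 0.669 -0.112  0.009]
scene sherd_e 0.52 [406.4 194.6] 66 [ 0.532 -0.246  0.009]
scene sherd_e 0.24 [338.5 182.3] 546 [ 0.669 -0.112  0.009]
scene resin_jar 0.81 [364.7 166.5] 400 [ 0.631 -0.171  0.07 ]
scene resin_jar 0.33 [258.  258.6] 1363 [0.495 0.216 0.07 ]
scene masking_tape 0.6 [390.5 165.2] 669 [ 0.638 -0.269  0.025]
t 1.55 pos [ 0.2288 -0.6351  0.4047] q [ 0.8182 -0.5749 -0.     -0.    ] F [-0.2 -0.3 -0.8] w 0.0853 j [ 1.12  0.48  0.02  1.56 -0.01  1.11 -0.08]
```

View pics/topz.png

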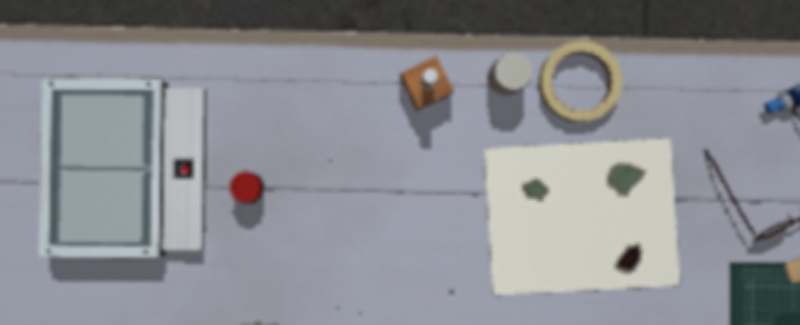

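Emit:
servo_tool(commands=[[[0,0,0],-7],[[0,0,0],-7],[[0,0,0],-7],[[0,0,0],-7],[[0,0,0],-7],[[0,0,0],-7],[[0,0,0],-7],[[0,0,0],-7],[[0,0,0],-7],[[0,0,0],-7.2]])

```text
clock: 2.38
eef_pos: [0.2287, -0.6351, 0.4047]
ee_rot: [1.0, 0.003, -0.0, 0.0]
wrist_force: [0.4, -0.3, 0.3]
width: 0.0854
```

Emit:
servo_tool(commands=[[[20,-33,0],0],[[20,-33,0],0],[[20,-33,0],0],[[20,-33,0],0],[[20,-33,0],0],[[20,-33,0],0],[[20,-33,0],0],[[20,-33,0],0],[[20,-33,0],0],[[20,-33,0],0],[[20,-33,0],0]])

```text
clock: 3.3
eef_pos: [0.4495, -0.2705, 0.405]
ee_rot: [1.0, -0.0, 0.0, 0.0]
wrist_force: [1.1, 0.3, 0.4]
width: 0.0856
```

```bash
python3 - <<'E'
from h import *
st(); save('wrist','w1')
for t,z in [('blotter',.002),('sherd_a',.009),('sherd_d',.009),('key',.1),('key_stand',.048),('resin_jar',.07),('masking_tape',.025)]:
    for r in nets.masks_of('wrist',t)[:5]:
        if r['conf']>.15: print(t,round(r['conf'],2),np.round(r['point'],1),r['pixels'].sum(),np.round(onz('wrist',r['point'],z),3))
E
```

```text
t 3.3 pos [ 0.4495 -0.2705  0.405 ] q [ 1.e+00 -4.e-04  2.e-04  3.e-04] F [1.1 0.3 0.4] w 0.0856 j [ 0.79  0.26 -0.44  1.89  0.13  1.02  0.3 ]
blotter 0.68 [343.1 184.7] 22639 [ 0.485 -0.276  0.002]
sherd_a 0.92 [383.5 238.1] 706 [ 0.539 -0.352  0.009]
sherd_a 0.83 [378.4 157.5] 388 [ 0.525 -0.243  0.009]
sherd_a 0.76 [309.4 242.8] 381 [ 0.438 -0.36   0.009]
sherd_d 0.92 [383.5 238.1] 706 [ 0.537 -0.355  0.009]
sherd_d 0.83 [378.4 157.5] 388 [ 0.524 -0.246  0.009]
sherd_d 0.76 [309.4 242.8] 381 [ 0.436 -0.362  0.009]
key 0.76 [532.4   5.4] 582 [ 0.625 -0.112  0.1  ]
key_stand 0.67 [502.5  29.9] 2920 [ 0.633 -0.117  0.048]
resin_jar 0.68 [517.  121.3] 2997 [ 0.648 -0.206  0.07 ]
masking_tape 0.78 [505.5 202.7] 3571 [ 0.681 -0.304  0.025]
masking_tape 0.37 [310.8 241.3] 432 [ 0.437 -0.355  0.025]
```

View pics/w1.png

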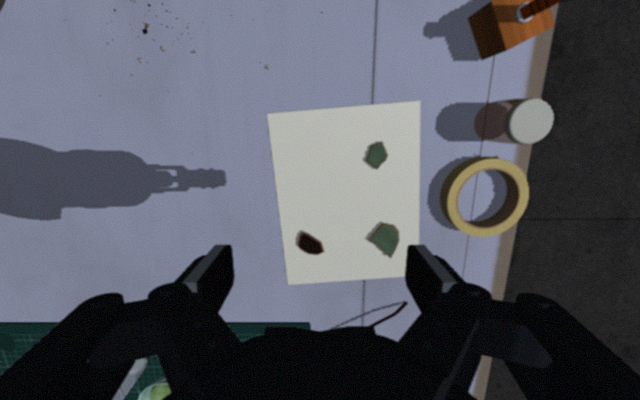

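Emit:
servo_tool(commands=[[[10,-36,0],0],[[10,-36,0],0],[[10,-36,0],0],[[10,-36,0],0],[[10,-36,0],0],[[10,-36,0],0],[[10,-34,0],0],[[0,0,0],0]])

```text
clock: 4.37
eef_pos: [0.5202, -0.0157, 0.4054]
ee_rot: [1.0, 0.004, 0.001, -0.002]
wrist_force: [-0.3, -0.2, 0.6]
width: 0.0857
```

```bash
python3 - <<'E'
from h import *
st(); save('wrist','w2')
for t,z in [('pigment_jar',.048),('key',.1),('key_stand',.048),('button',.019),('tray',.026),('case',.05)]:
    for r in nets.masks_of('wrist',t)[:5]:
        if r['conf']>.15: print(t,round(r['conf'],2),np.round(r['point'],1),r['pixels'].sum(),np.round(onz('wrist',r['point'],z),3))
E
```

```text
t 4.37 pos [ 0.5202 -0.0157  0.4054] q [ 1.      0.0037  0.0012 -0.002 ] F [-0.3 -0.2  0.6] w 0.0857 j [ 0.41  0.28 -0.58  1.89  0.17  1.02 -0.24]
pigment_jar 0.95 [315.8  51.4] 1519 [0.515 0.116 0.048]
key 0.67 [288.9 307.7] 4725 [ 0.486 -0.151  0.1  ]
key 0.51 [430.1 248.3] 39 [ 0.633 -0.081  0.1  ]
key_stand 0.75 [419.6 239.1] 1404 [ 0.64  -0.094  0.048]
button 0.32 [290.6 307.9] 4782 [ 0.477 -0.21   0.019]
button 0.22 [410.2 309.4] 347 [ 0.647 -0.213  0.019]
tray 0.59 [311.9   0. ] 325 [0.511 0.167 0.026]
case 0.76 [313.    1.7] 409 [0.513 0.157 0.05 ]
case 0.65 [323.5 327. ] 197 [ 0.524 -0.217  0.05 ]
```

View pics/w2.png

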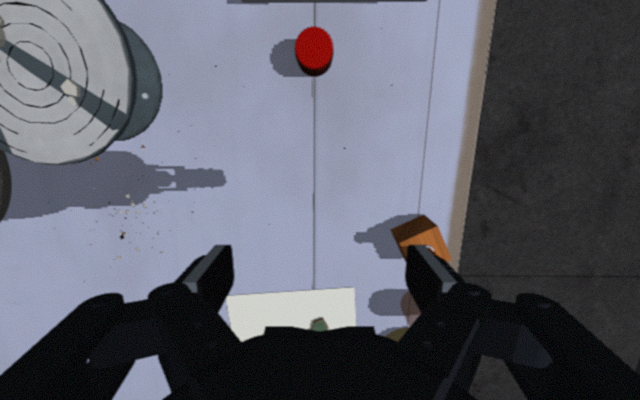

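Emit:
servo_tool(commands=[[[1,-36,0],0],[[1,-36,0],0],[[1,-36,0],0],[[1,-36,0],0],[[1,-36,0],0],[[1,-36,0],0],[[0,0,0],0],[[0,0,0],0]])

```text
clock: 5.38
eef_pos: [0.5249, 0.1953, 0.4047]
ee_rot: [1.0, 0.001, -0.0, -0.0]
wrist_force: [0.1, -1.2, -0.0]
width: 0.0851
```

```bash
python3 - <<'E'
from h import *
st(); save('wrist','w3')
for t,z in [('pigment_jar',.048),('button',.019),('tray',.026),('case',.05)]:
    for r in nets.masks_of('wrist',t)[:5]:
        if r['conf']>.15: print(t,round(r['conf'],2),np.round(r['point'],1),r['pixels'].sum(),np.round(onz('wrist',r['point'],z),3))
E
```

```text
t 5.38 pos [0.5249 0.1953 0.4047] q [ 1.0e+00  1.4e-03 -1.0e-04 -4.0e-04] F [ 0.1 -1.2 -0. ] w 0.0851 j [ 0.06  0.36 -0.65  1.8   0.25  1.06 -0.68]
pigment_jar 0.86 [311.7 228.8] 1120 [0.516 0.136 0.048]
button 0.52 [328.6 167.7] 50 [0.537 0.205 0.019]
tray 0.61 [330.4 166.4] 6821 [0.539 0.208 0.026]
case 0.95 [329.3  86. ] 38965 [0.536 0.296 0.05 ]
```

View pics/w3.png

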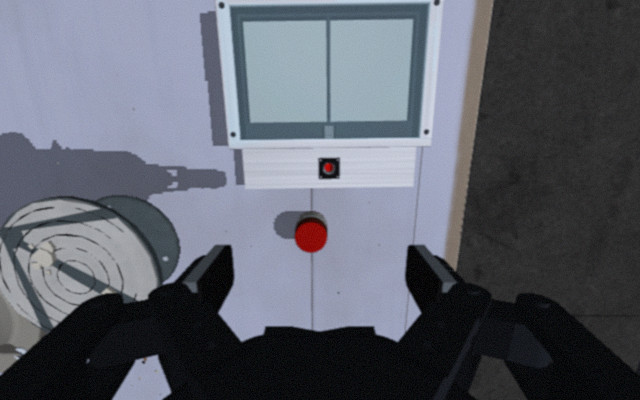

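```bash
cat >> h.py <<'E'
def tcpT(pos,q):
    T=np.eye(4);T[:3,:3]=R.from_quat(q).as_matrix();T[:3,3]=pos;return T
def wmodel(pos=None,q=None):
    m=optics.camera_model('wrist')
    if pos is None: return m
    s=manip.observe(); X=np.array(m['world_to_cam'])@tcpT(s['eef_pos'],s['ee_rot'])
    m=dict(m); m['world_to_cam']=X@np.linalg.inv(tcpT(pos,q)); return m
E
python3 - <<'E'
from h import *
s=st()
m3=wmodel(); m2=wmodel([0.5202,-0.0157,0.4054],[1,.0037,.0012,-.002])
def red(f,roi):
    im=cv2.imread(f)[:,:,::-1].astype(int); M=((im[...,0]>150)&(im[...,1]<60)).astype(np.uint8); k=np.zeros_like(M);k[roi]=M[roi]
    v,u=np.nonzero(k); return [u.mean(),v.mean()],len(u),(u.min(),u.max(),v.min(),v.max())
a=red('pics/w2.png',np.s_[20:100,280:350]); b=red('pics/w3.png',np.s_[205:270,280:340]); c=red('pics/w3.png',np.s_[155:180,315:345]); print(a,b,c)
print(tri([ray('',a[0],m2),ray('',b[0],m3)]))
print('z.045',onz('',a[0],.046,m2),onz('',b[0],.046,m3),'btn',onz('',c[0],.019,m3))
t=red('pics/top0.png',np.s_[200:230,275:305]); print(t,onz('top',t[0],.047))
for p in [(245,188.5),(414,186.5)]: print(onz('',p,.026,m3),onz('',p,.002,m3))
im=cv2.imread('pics/w3.png')[0:200,200:460]; cv2.imwrite('pics/w3z.png',cv2.resize(im,None,fx=3,fy=3,interpolation=cv2.INTER_CUBIC))
print(np.round(np.array(m3['world_to_cam'])@tcpT(s['eef_pos'],s['ee_rot']),4))
E
```

```text
t 5.63 pos [0.5256 0.1919 0.4046] q [ 1.0e+00 -1.8e-03 -0.0e+00  5.0e-04] F [-0.3  0.  -0.5] w 0.0854 j [ 0.06  0.36 -0.65  1.8   0.25  1.06 -0.69]<stdin>:6: RuntimeWarning: Mean of empty slice.
  ret = ret.dtype.type(ret / rcount)
Traceback (most recent call last):
ValueError: zero-size array to reduction operation minimum which has no identity
```

```bash
python3 - <<'E'
from h import *
s=st()
for i in range(4):
    s=manip.observe(); print(np.round(s['eef_pos'],4),np.round(s['joints'],4)); optics.read_camera('top')
m3=wmodel([.5249,.1953,.4047],[1,.0014,-.0001,-.0004]); m2=wmodel([0.5202,-0.0157,0.4054],[1,.0037,.0012,-.002])
def red(f,roi,mn=100):
    im=cv2.imread(f)[:,:,::-1].astype(int); M=((im[...,0]>mn)&(im[...,1]<.45*im[...,0])&(im[...,2]<.45*im[...,0])).astype(np.uint8); k=np.zeros_like(M);k[roi]=M[roi]
    v,u=np.nonzero(k); return [u.mean(),v.mean()],len(u),(u.min(),u.max(),v.min(),v.max())
a=red('pics/w2.png',np.s_[20:100,280:350],140); b=red('pics/w3.png',np.s_[205:270,280:340],140); c=red('pics/w3.png',np.s_[155:180,315:345],90); print(a,b,c)
print(tri([ray('',a[0],m2),ray('',b[0],m3)]))
print('z.045',onz('',a[0],.046,m2),onz('',b[0],.046,m3),'btn',onz('',c[0],.019,m3))
t=red('pics/top0.png',np.s_[200:230,275:305]); print(t,onz('top',t[0],.047))
t=red('pics/top0.png',np.s_[200:215,258:270],60); print(t,onz('top',t[0],.019))
for p in [(245,188.5),(414,186.5)]: print(onz('',p,.026,m3),onz('',p,.002,m3))
im=cv2.imread('pics/w3.png')[0:200,200:460]; cv2.imwrite('pics/w3z.png',cv2.resize(im,None,fx=3,fy=3,interpolation=cv2.INTER_CUBIC))
s=manip.observe()
print(np.round(np.array(optics.camera_model('wrist')['world_to_cam'])@tcpT(s['eef_pos'],s['ee_rot']),4))
E
```

```text
t 5.63 pos [0.5256 0.1919 0.4046] q [ 1.0e+00 -1.8e-03 -0.0e+00  5.0e-04] F [-0.3  0.  -0.5] w 0.0854 j [ 0.06  0.36 -0.65  1.8   0.25  1.06 -0.69]
[0.5256 0.1919 0.4046] [ 0.0597  0.3591 -0.6509  1.8008  0.2469  1.0644 -0.6851]
[0.5256 0.1921 0.4047] [ 0.0595  0.359  -0.6513  1.8007  0.2468  1.0643 -0.6852]
[0.5255 0.1924 0.4047] [ 0.0593  0.3591 -0.6516  1.8006  0.2468  1.0644 -0.6852]
[0.5254 0.1927 0.4047] [ 0.059   0.3591 -0.6518  1.8004  0.2468  1.0644 -0.6853]
([np.float64(316.2931854199683), np.float64(45.90966719492869)], 631, (np.int64(297), np.int64(332), np.int64(28), np.int64(66))) ([np.float64(314.09589041095893), np.float64(236.08904109589042)], 146, (np.int64(297), np.int64(325), np.int64(224), np.int64(250))) ([np.float64(328.2631578947368), np.float64(166.94736842105263)], 57, (np.int64(325), np.int64(332), np.int64(163), np.int64(171)))
(array([0.51762598, 0.12939454, 0.04540427]), [np.float64(0.0009579284515629736), np.float64(0.0009579284515627856)])
z.045 [0.51667403 0.12926684 0.046     ] [0.51859537 0.12962508 0.046     ] btn [0.5356911  0.21021209 0.019     ]
([np.float64(287.9423076923077), np.float64(214.6346153846154)], 104, (np.int64(283), np.int64(293), np.int64(209), np.int64(220))) [0.51315857 0.127213   0.047     ]
([np.float64(264.0), np.float64(207.0)], 9, (np.int64(263), np.int64(265), np.int64(206), np.int64(208))) [0.53592362 0.20857884 0.019     ]
[0.43294238 0.18414683 0.026     ] [0.42657936 0.17884583 0.002     ]
[0.64136551 0.18743182 0.026     ] [0.64943267 0.18235826 0.002     ]
[[ 1.000e+00 -6.000e-04  1.200e-03 -2.000e-04]
 [ 9.000e-04  9.657e-01 -2.595e-01  7.150e-02]
 [-1.000e-03  2.595e-01  9.657e-01 -1.400e-02]
 [ 0.000e+00  0.000e+00  0.000e+00  1.000e+00]]
```

View pics/w3z.png

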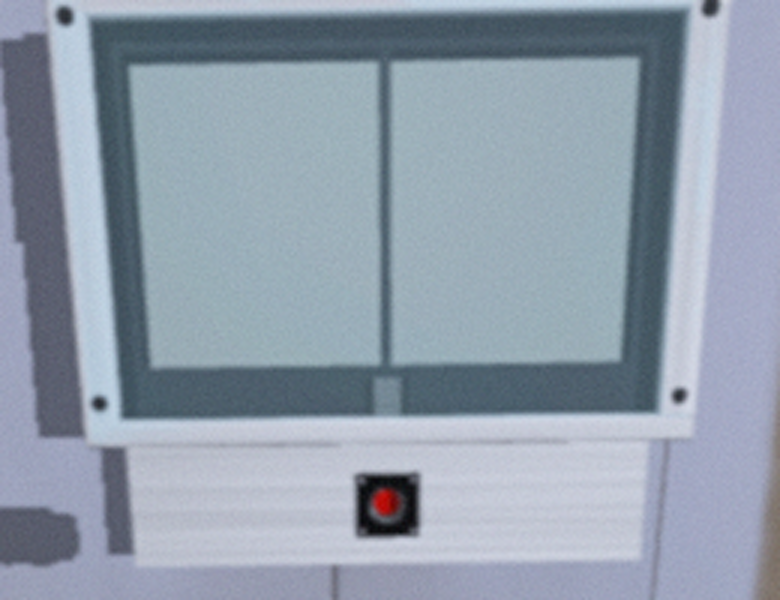

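Emit:
servo_tool(commands=[[[-2.5,16.5,20],0],[[-2.5,16.5,20],0],[[-2.5,16.5,20],0],[[-2.5,16.5,20],0],[[0,0,25],0],[[0,0,20],0],[[0,0,15],0],[[0,0,10],0],[[0,0,0],0],[[0,0,0],0],[[0,0,0],0]])

```text
clock: 6.75
eef_pos: [0.5156, 0.1281, 0.2556]
ee_rot: [1.0, -0.0, 0.001, -0.0]
wrist_force: [0.9, -0.2, 0.5]
width: 0.0853
```

```bash
python3 - <<'E'
from h import *
st(); save('wrist','w4'); st()
E
```

```text
t 6.75 pos [0.5156 0.1281 0.2556] q [ 1.e+00 -2.e-04  7.e-04 -2.e-04] F [ 0.9 -0.2  0.5] w 0.0853 j [ 0.09  0.5  -0.56  1.99  0.39  0.75 -0.71]
t 6.8 pos [0.5157 0.1281 0.2558] q [ 1.e+00 -2.e-04  1.e-03 -3.e-04] F [-0.8  0.4  0.1] w 0.0852 j [ 0.09  0.5  -0.56  1.99  0.39  0.75 -0.71]
```

View pics/w4.png

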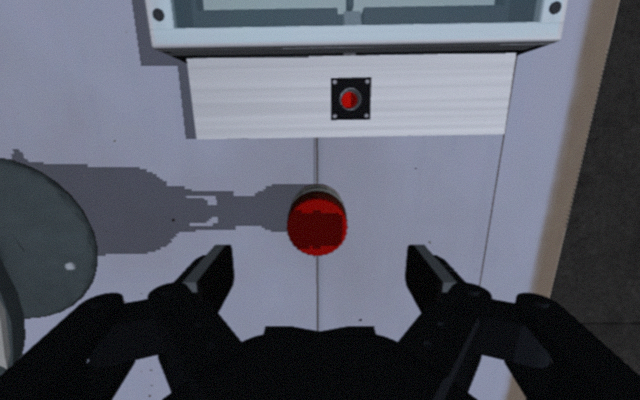

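```bash
python3 - <<'E'
from h import *
print(onz('wrist',(317,224),.048),onz('wrist',(349.5,98.5),.019))
for p in [(197,138.5),(503,133.5)]: print(onz('wrist',p,.026))
E
```

```text
[0.51458552 0.13130328 0.048     ] [0.5364272  0.21042257 0.019     ]
[0.43375853 0.1843949  0.026     ]
[0.63929267 0.18769105 0.026     ]
```

Emit:
servo_tool(commands=[[[0,0,25],0],[[0,0,20],0],[[0,0,15],0],[[0,0,10],0],[[0,0,0],0],[[0,0,0],0]])

```text
clock: 7.3
eef_pos: [0.5154, 0.128, 0.1852]
ee_rot: [1.0, -0.0, 0.0, -0.0]
wrist_force: [0.1, -0.0, 1.5]
width: 0.0855
```

Emit:
servo_tool(commands=[[[0,0,0],0],[[0,0,0],0],[[0,0,0],0],[[0,0,0],0],[[0,0,0],0],[[0,0,0],0],[[0,0,0],0]], gripper=1, squeeze=30)

```text
clock: 7.88
eef_pos: [0.5154, 0.1279, 0.1856]
ee_rot: [1.0, -0.0, 0.001, 0.0]
wrist_force: [-1.4, -0.6, 5.4]
width: 0.0411
```

Emit:
servo_tool(commands=[[[0,0,-15],0],[[0,0,-15],0],[[-6,25,0],0],[[-8,32,0],0],[[-8,32,0],0],[[-8,32,0],0],[[-8,32,0],0],[[-8,32,0],0],[[-6,25,0],0],[[-3,14,0],0],[[0,0,0],0],[[0,0,0],0]])

```text
clock: 8.88
eef_pos: [0.4599, -0.0968, 0.2149]
ee_rot: [1.0, -0.001, 0.0, 0.0]
wrist_force: [0.3, 0.3, -1.5]
width: 0.041
```

Emit:
servo_tool(commands=[[[0,0,0],0],[[0,0,12],0],[[0,0,9],0],[[0,0,6],0],[[0,0,2.5],0],[[0,0,0],0],[[0,0,0],0]])

```text
clock: 9.47
eef_pos: [0.4597, -0.0951, 0.1851]
ee_rot: [1.0, 0.001, -0.001, 0.0]
wrist_force: [-4.7, 0.3, 10.5]
width: 0.0412
```

Emit:
servo_tool(commands=[[[0,0,0],0],[[0,0,0],0],[[0,0,0],0],[[0,0,0],0],[[0,0,-15],0],[[0,0,-30],0],[[0,0,-30],0],[[20,-5,-30],0],[[30,-5,-30],0],[[30,-10,-30],0],[[30,-10,-20],0],[[20,0,0],0]], gripper=0)

```text
clock: 10.47
eef_pos: [0.5915, -0.0642, 0.3735]
ee_rot: [1.0, 0.001, 0.005, -0.0]
wrist_force: [1.4, 0.4, 0.9]
width: 0.0855
```

Emit:
servo_tool(commands=[[[10,0,-15],0],[[0,0,0],0],[[0,0,0],0],[[0,0,0],0],[[0,0,0],0]])

```text
clock: 10.88
eef_pos: [0.5968, -0.0671, 0.382]
ee_rot: [1.0, -0.0, -0.001, 0.0]
wrist_force: [0.5, 0.3, -0.7]
width: 0.0855
```

```bash
python3 - <<'E'
from h import *
st(); im=save('wrist','w5')
for t,z in [('key',.1),('key_stand',.048),('pigment_jar',.048)]:
    for r in nets.masks_of('wrist',t)[:3]:
        if r['conf']>.15: print(t,round(r['conf'],2),np.round(r['point'],1),r['pixels'].sum(),np.round(onz('wrist',r['point'],z),3))
cv2.imwrite('pics/w5z.png',cv2.resize(im[100:300,260:460,::-1],None,fx=3,fy=3,interpolation=cv2.INTER_CUBIC))
E
```

```text
t 10.88 pos [ 0.5968 -0.0671  0.382 ] q [ 1.0e+00 -3.0e-04 -1.1e-03  2.0e-04] F [ 0.5  0.3 -0.7] w 0.0855 j [ 0.47  0.45 -0.61  1.73  0.29  1.06 -0.24]
key 0.96 [379.  226.4] 569 [ 0.652 -0.093  0.1  ]
pigment_jar 0.71 [203. 203.] 1491 [ 0.47  -0.085  0.048]
```

View pics/w5.png

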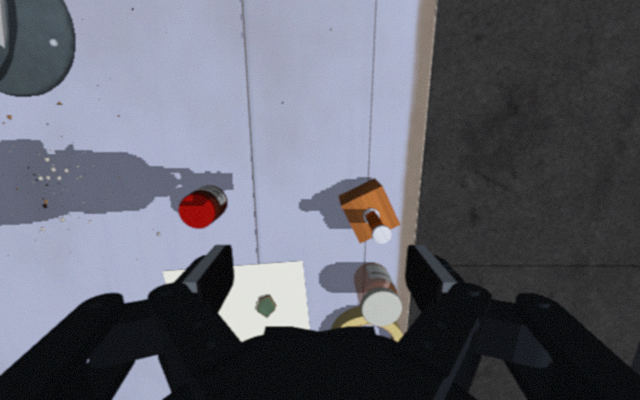

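View pics/w5z.png

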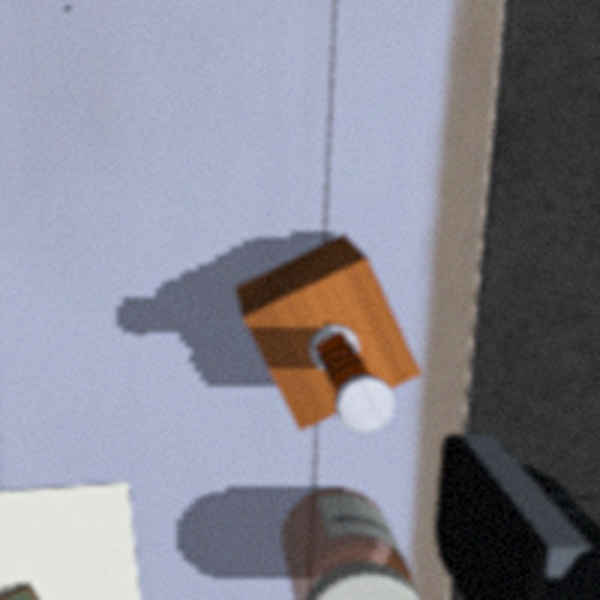

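```bash
python3 - <<'E'
from h import *
print(onz('wrist',(382,234.7),.107),onz('wrist',(371.7,215.3),.052),onz('wrist',(371,215.7),.048))
f=lambda p:onz('wrist',(260+p[0]/3,100+p[1]/3),.048)
c=[f(p) for p in [(245,318),(366,262),(420,377),(303,430)]]
for i in range(4): d=c[(i+1)%4]-c[i]; print(np.round(c[i],4),np.linalg.norm(d),np.degrees(np.arctan2(d[1],d[0])))
im=save('scene','s1'); 
cv2.imwrite('pics/s1z.png',cv2.resize(im[150:210,300:400,::-1],None,fx=7,fy=7,interpolation=cv2.INTER_CUBIC))
E
```

```text
[ 0.65403875 -0.09825198  0.107     ] [ 0.65426291 -0.09746702  0.052     ] [ 0.65426976 -0.09921552  0.048     ]
[ 0.6216 -0.0881  0.048 ] 0.047812932129415425 25.946527136047603
[ 0.6646 -0.0672  0.048 ] 0.04918803677806142 -62.705014532763286
[ 0.6872 -0.1109  0.048 ] 0.04771746298378856 -153.51256448675161
[ 0.6445 -0.1322  0.048 ] 0.049640761231546066 117.39536416019995
```

View pics/s1z.png

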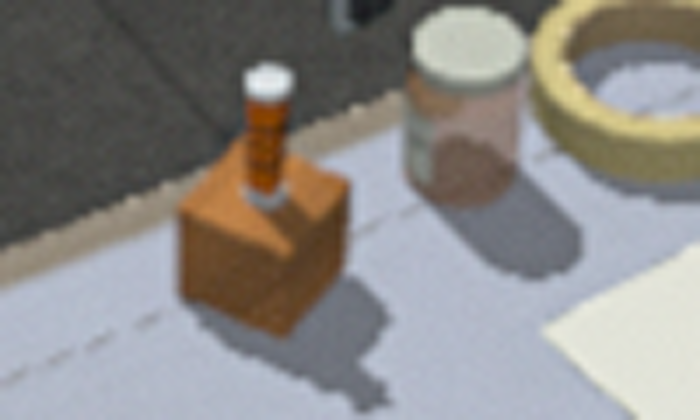

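Emit:
servo_tool(commands=[[[10,5,10],0],[[16,9,20],0],[[16,9,20],0],[[10,5,15],0],[[5,3,10],0],[[0,0,0],-7],[[0,0,0],-7],[[0,0,0],-7],[[0,0,0],-5.5],[[0,0,0],0],[[0,0,0],0],[[0,0,0],0]])

```text
clock: 12.13
eef_pos: [0.6549, -0.0977, 0.3083]
ee_rot: [0.974, 0.228, 0.0, 0.0]
wrist_force: [-0.4, 0.3, 0.5]
width: 0.0854
```

```bash
python3 - <<'E'
from h import *
st(); im=save('wrist','w6')
cv2.imwrite('pics/w6z.png',cv2.resize(im[120:330,220:420,::-1],None,fx=2.8,fy=2.8,interpolation=cv2.INTER_CUBIC))
E
```

```text
t 12.13 pos [ 0.6549 -0.0977  0.3083] q [9.738e-01 2.276e-01 1.000e-04 0.000e+00] F [-0.4  0.3  0.5] w 0.0854 j [ 0.51  0.64 -0.66  1.64  0.45  1.02  0.17]
```

View pics/w6z.png

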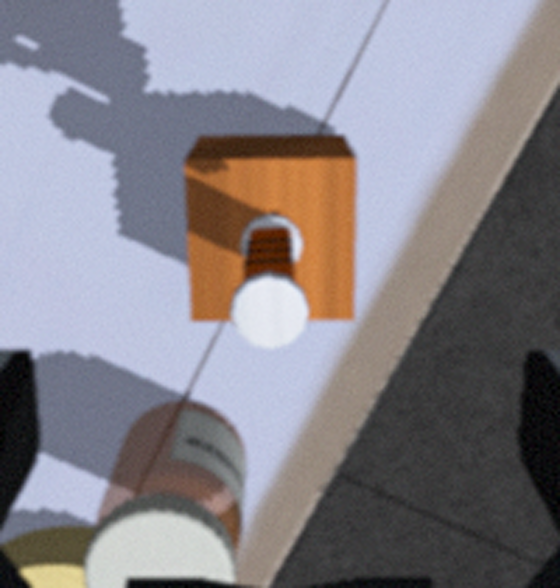

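```bash
python3 - <<'E'
from h import *
st();print(onz('wrist',(316.4,231.2),.107))
m=optics.camera_model('wrist')
# collar center
print(onz('wrist',(220+271/2.8,120+240/2.8),.052))
E
```

```text
t 12.18 pos [ 0.6549 -0.0977  0.3084] q [9.737e-01 2.279e-01 1.000e-04 1.000e-04] F [-0.5 -0.4  0.1] w 0.0854 j [ 0.51  0.64 -0.66  1.64  0.45  1.02  0.17]
[ 0.65295923 -0.09798088  0.107     ]
[ 0.65229059 -0.09719991  0.052     ]
```

Emit:
servo_tool(commands=[[[0,0,15],0],[[0,0,22],0],[[0,0,20],0],[[0,0,12],0],[[0,0,8],0],[[0,0,0],0],[[0,0,0],0]])

```text
clock: 12.77
eef_pos: [0.6551, -0.0977, 0.2312]
ee_rot: [0.973, 0.229, -0.0, -0.0]
wrist_force: [-0.1, 0.6, 0.3]
width: 0.0854
```

```bash
python3 - <<'E'
from h import *
st(); im=save('wrist','w7')
E
```

```text
t 12.77 pos [ 0.6551 -0.0977  0.2312] q [ 9.735e-01  2.289e-01 -0.000e+00 -1.000e-04] F [-0.1  0.6  0.3] w 0.0854 j [ 0.48  0.73 -0.61  1.68  0.51  0.9   0.12]
```

View pics/w7.png

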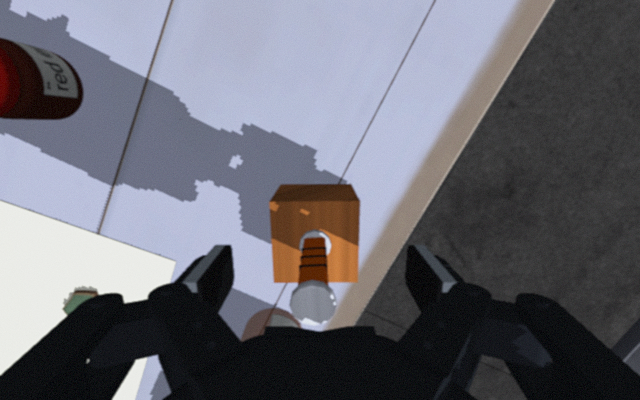

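Emit:
servo_tool(commands=[[[-2,0,0],0],[[0,0,0],0],[[0,0,0],0],[[0,0,0],0],[[0,0,0],0],[[0,0,0],0],[[0,0,0],0],[[0,0,0],0],[[0,0,0],0],[[0,0,0],0],[[0,0,0],0]], gripper=1, squeeze=70)

```text
clock: 13.73
eef_pos: [0.6533, -0.0987, 0.2314]
ee_rot: [0.973, 0.229, 0.0, 0.0]
wrist_force: [-1.6, -0.3, 4.1]
width: 0.0117
```

```bash
python3 - <<'E'
from h import *
st(); im=save('wrist','w8')
E
```

```text
t 13.73 pos [ 0.6533 -0.0987  0.2314] q [9.734e-01 2.289e-01 1.000e-04 1.000e-04] F [-1.6 -0.3  4.1] w 0.0117 j [ 0.48  0.73 -0.61  1.68  0.51  0.9   0.12]
```

View pics/w8.png

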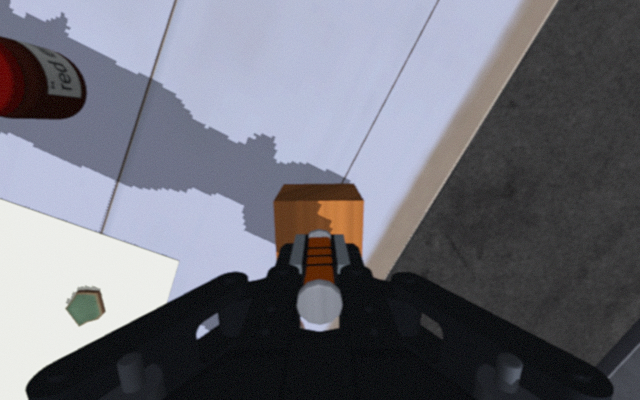

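Emit:
servo_tool(commands=[[[0,0,-12],0],[[0,0,-20],0],[[0,0,-20],0],[[0,0,-20],0],[[0,0,-8],0],[[0,0,0],6.8],[[0,0,0],6.8],[[0,0,0],6.8],[[0,0,0],6.8],[[0,0,0],6.8],[[0,0,0],6.8],[[0,0,0],6.8]])

```text
clock: 14.78
eef_pos: [0.653, -0.0986, 0.3108]
ee_rot: [0.983, -0.186, -0.0, -0.0]
wrist_force: [0.3, 0.7, -0.6]
width: 0.0116
```

Emit:
servo_tool(commands=[[[0,0,0],6.8],[[0,0,0],6.8],[[0,0,0],6.8],[[0,0,0],6.8],[[0,0,0],6.8],[[0,0,0],6.8],[[0,0,0],6.8],[[0,0,0],6.8],[[0,0,0],6.8],[[0,0,0],6.8],[[0,0,0],0],[[0,0,0],0]])

```text
clock: 15.78
eef_pos: [0.6531, -0.0984, 0.3109]
ee_rot: [0.714, -0.7, -0.0, 0.0]
wrist_force: [-0.0, 0.7, -0.4]
width: 0.0116
```

Emit:
servo_tool(commands=[[[-15,6,0],0],[[-30,11,0],0],[[-36,13,0],0],[[-36,13,0],0],[[-36,13,0],0],[[-36,13,0],0],[[-36,13,0],0],[[-30,11,0],0],[[-15,5,0],0],[[0,0,0],0],[[0,0,0],0],[[0,0,0],0]])

```text
clock: 16.78
eef_pos: [0.5511, 0.1689, 0.3111]
ee_rot: [0.713, -0.702, 0.0, 0.0]
wrist_force: [-0.5, -0.4, -0.5]
width: 0.0114
```

```bash
python3 - <<'E'
from h import *
s=st(); im=save('wrist','w9'); print(np.degrees(R.from_quat(s['ee_rot']).as_matrix()[:2,0]@np.array([1,1j])) , np.degrees(np.arctan2(*R.from_quat(s['ee_rot']).as_matrix()[[1,0],0])))
E
```

```text
t 16.78 pos [0.5511 0.1689 0.3111] q [ 7.127e-01 -7.015e-01  2.000e-04  3.000e-04] F [-0.5 -0.4 -0.5] w 0.0114 j [-0.2   0.44 -0.27  1.87  0.15  0.86 -2.09]Traceback (most recent call last):
  File "<stdin>", line 2, in <module>
TypeError: ufunc 'degrees' not supported for the input types, and the inputs could not be safely coerced to any supported types according to the casting rule ''safe''
```

View pics/w9.png

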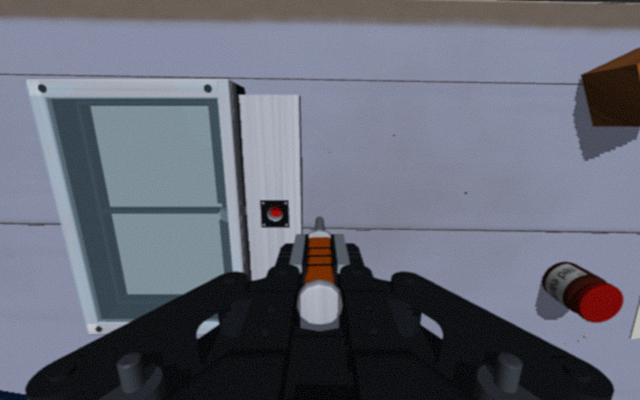

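```bash
cat >> h.py <<'E'
def yaw(s=None):
    s=s or manip.observe(); X=R.from_quat(s['ee_rot']).as_matrix(); return np.degrees(np.arctan2(X[1,0],X[0,0]))
def delta(target,s=None):
    s=s or manip.observe(); X=R.from_quat(s['ee_rot']).as_matrix(); return np.round(1000*X.T@(np.asarray(target)-s['eef_pos']),1)
E
python3 - <<'E'
from h import *
s=st(); print(yaw(s))
T=tcpT(s['eef_pos'],s['ee_rot']); P=lambda p:(T@np.array([*p,1]))[:3]
for y in (-.002,0,.002): print('tip',proj('wrist',P([0,y,.2254])),'collar',proj('wrist',P([0,y,.2254-.042])),'cap',proj('wrist',P([0,y,.2254-.101])))
print('btn',onz('wrist',(275,213.5),.019),delta([.5364,.2104,.311]))
im=cv2.imread('pics/w9.png'); cv2.imwrite('pics/w9z.png',cv2.resize(im[185:285,240:360],None,fx=6,fy=6,interpolation=cv2.INTER_CUBIC))
E
```

```text
t 16.83 pos [0.5514 0.1684 0.311 ] q [ 7.121e-01 -7.021e-01  3.000e-04  3.000e-04] F [ 0.2 -0.8 -0.3] w 0.0116 j [-0.2   0.44 -0.27  1.87  0.15  0.86 -2.09]
-89.18407176423737
tip [318.92591272 217.1929081 ] collar [318.82983141 240.44004899] cap [318.57043153 303.20257142]
tip [318.92500534 219.87335298] collar [318.82900577 243.71194495] cap [318.57043694 307.91970387]
tip [318.92410259 222.54010651] collar [318.8281854  246.96299077] cap [318.57044229 312.59074649]
btn [0.53447423 0.20960347 0.019     ] [-42.2  14.4  -0. ]
```

View pics/w9z.png

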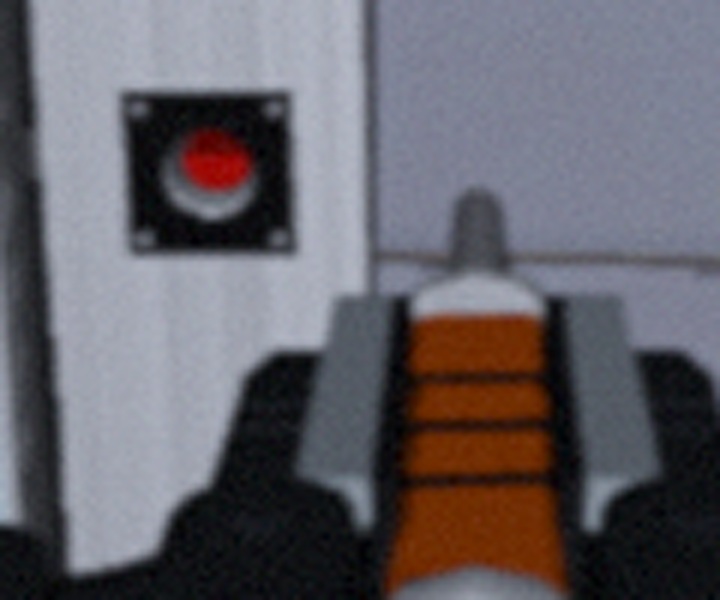

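```bash
python3 - <<'E'
from h import *
print(onz('wrist',(275.0,213.7),.026)); st()
print(delta([.5362,.2102,.311]))
E
```

```text
[0.53650664 0.20851609 0.026     ]
t 16.83 pos [0.5514 0.1684 0.311 ] q [ 7.121e-01 -7.021e-01  3.000e-04  3.000e-04] F [ 0.2 -0.8 -0.3] w 0.0116 j [-0.2   0.44 -0.27  1.87  0.15  0.86 -2.09]
[-42.   14.6  -0. ]
```

Emit:
servo_tool(commands=[[[-8,3,5],0],[[-14,5,10],0],[[-12,4,14],0],[[-7.5,2.4,12],0],[[0,0,8],0],[[0,0,0],0],[[0,0,0],0],[[0,0,0],0],[[0,0,0],0]])

```text
clock: 17.58
eef_pos: [0.5367, 0.2103, 0.2628]
ee_rot: [0.712, -0.702, 0.0, -0.0]
wrist_force: [0.1, -0.6, -0.3]
width: 0.0118
```

```bash
python3 - <<'E'
from h import *
s=st(); im=save('wrist','w10'); cv2.imwrite('pics/w10z.png',cv2.resize(im[165:285,240:400,::-1],None,fx=5,fy=5,interpolation=cv2.INTER_CUBIC))
T=tcpT(s['eef_pos'],s['ee_rot']); P=lambda p:(T@np.array([*p,1]))[:3]
t=proj('wrist',P([.0004,0,.2254])); print('tip',t,'zoom',(t-[240,165])*5)
for z in (.019,.026): t=proj('wrist',[*P([.0004,0,.2254])[:2],z]); print('axis at',z,(t-[240,165])*5)
E
```

```text
t 17.58 pos [0.5367 0.2103 0.2628] q [ 7.120e-01 -7.022e-01  4.000e-04 -5.000e-04] F [ 0.1 -0.6 -0.3] w 0.0118 j [-0.28  0.5  -0.26  1.9   0.18  0.76 -2.2 ]
tip [319.71661992 219.71143904] zoom [398.58309958 273.5571952 ]
axis at 0.019 [398.43903229 235.2890424 ]
axis at 0.026 [398.49104765 249.10572374]
```

View pics/w10z.png

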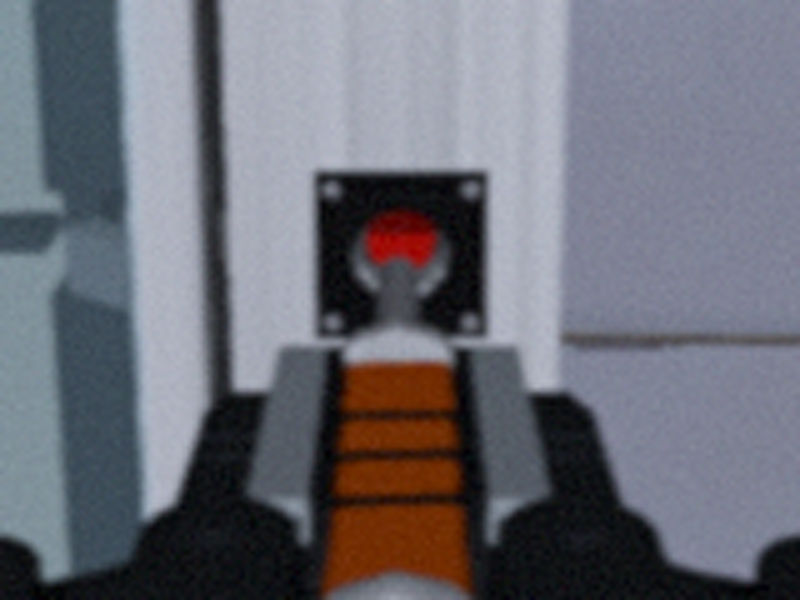

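Emit:
servo_tool(commands=[[[0.6,0.6,6],0],[[0,0,6],0],[[0,0,5],0],[[0,0,3],0],[[0,0,3],0],[[0,0,2],0],[[0,0,1],0],[[0,0,0],0],[[0,0,0],0],[[0,0,0],0]])

```text
clock: 18.47
eef_pos: [0.5355, 0.2105, 0.2366]
ee_rot: [0.713, -0.702, 0.0, -0.0]
wrist_force: [-2.0, -1.7, 6.5]
width: 0.0114
```

```bash
python3 - <<'E'
from h import *
s=st(); im=save('wrist','w11'); cv2.imwrite('pics/w11z.png',cv2.resize(im[165:285,240:400,::-1],None,fx=5,fy=5,interpolation=cv2.INTER_CUBIC))
E
```

```text
t 18.47 pos [0.5355 0.2105 0.2366] q [ 7.125e-01 -7.017e-01  1.000e-04 -0.000e+00] F [-2.  -1.7  6.5] w 0.0114 j [-0.29  0.54 -0.25  1.91  0.2   0.71 -2.21]
```

View pics/w11z.png

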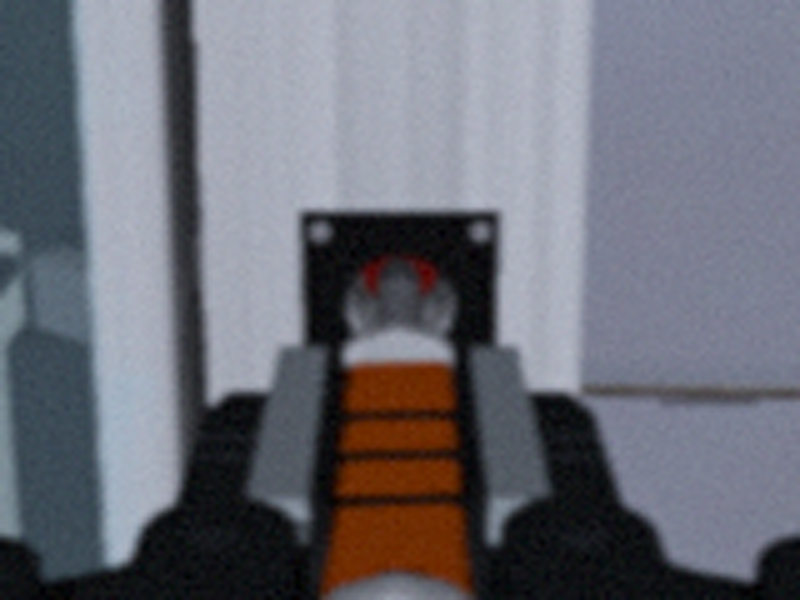

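Emit:
servo_tool(commands=[[[0,0,1.5],0],[[2,0,0],0],[[3,0,0],0],[[4,0,0],0],[[5,0,0],0],[[6,0,0],0],[[6,0,0],0],[[6,0,0],0],[[6,0,0],0],[[6,0,0],0]])

```text
clock: 19.35
eef_pos: [0.5363, 0.1677, 0.2362]
ee_rot: [0.713, -0.701, -0.0, -0.001]
wrist_force: [-4.3, 1.4, 15.1]
width: 0.0114
```

```bash
python3 - <<'E'
from h import *
s=st(); im=save('wrist','w12'); s=st()
E
```

```text
t 19.35 pos [0.5363 0.1677 0.2362] q [ 7.128e-01 -7.013e-01 -2.000e-04 -1.300e-03] F [-4.3  1.4 15.1] w 0.0114 j [-0.22  0.52 -0.25  1.95  0.2   0.69 -2.14]
t 19.4 pos [0.5364 0.1661 0.2361] q [ 7.123e-01 -7.019e-01  2.000e-04 -6.000e-04] F [-3.7 -1.1 16.4] w 0.0118 j [-0.21  0.52 -0.25  1.95  0.2   0.69 -2.14]
```

View pics/w12.png

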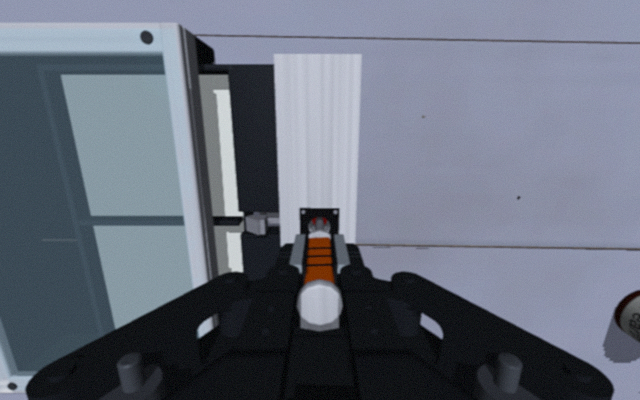

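Emit:
servo_tool(commands=[[[8,0,0],0],[[9,0,0],0],[[9,0,0],0],[[9,0,0],0],[[9,0,0],0],[[9,0,0],0],[[9,0,0],0],[[9,0,0],0],[[8,0,0],0],[[8,0,0],0],[[5,0,0],0],[[3,0,0],0]])

```text
clock: 20.4
eef_pos: [0.5379, 0.0716, 0.2361]
ee_rot: [0.712, -0.702, 0.0, -0.001]
wrist_force: [-3.8, 1.5, 15.3]
width: 0.0114
```

Emit:
servo_tool(commands=[[[3,0,0],0],[[2,0,0],0],[[2,0,0],0],[[0,0,0],0]])

```text
clock: 20.73
eef_pos: [0.5387, 0.0664, 0.2362]
ee_rot: [0.713, -0.701, 0.0, -0.003]
wrist_force: [-0.9, 3.7, 11.6]
width: 0.0112
```

```bash
python3 - <<'E'
from h import *
s=st(); im=save('wrist','w13'); s=st()
E
```

```text
t 20.73 pos [0.5387 0.0664 0.2362] q [ 7.129e-01 -7.013e-01  3.000e-04 -2.500e-03] F [-0.9  3.7 11.6] w 0.0112 j [-0.04  0.5  -0.25  1.99  0.19  0.67 -1.96]
t 20.78 pos [0.5387 0.0665 0.2362] q [ 7.129e-01 -7.012e-01  3.000e-04 -2.500e-03] F [-2.7  4.  10.1] w 0.0118 j [-0.04  0.5  -0.25  1.99  0.19  0.67 -1.96]
```

View pics/w13.png

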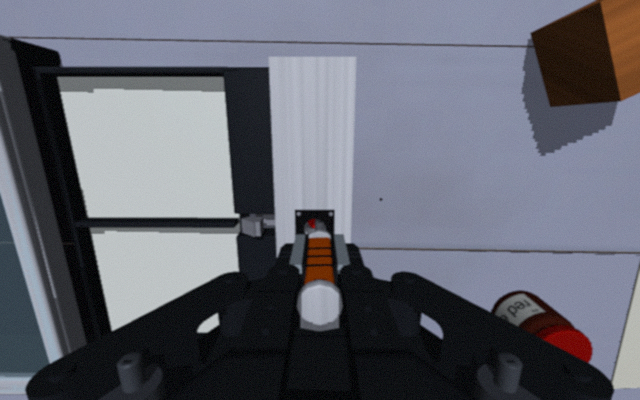

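Emit:
servo_tool(commands=[[[-3,0,0],0],[[0,0,-5],0],[[0,0,-15],0],[[0,0,-20],0],[[0,0,-20],0],[[5,-3,-10],0],[[15,-10,0],0],[[30,-20,0],0],[[36,-24,0],0],[[36,-24,0],0],[[30,-20,0],0],[[15,-8,0],0]])

```text
clock: 21.78
eef_pos: [0.6492, -0.1013, 0.3039]
ee_rot: [0.711, -0.704, 0.001, 0.001]
wrist_force: [0.2, -1.0, -1.2]
width: 0.0115
```

Emit:
servo_tool(commands=[[[0,0,0],-6.8],[[0,0,0],-6.8],[[0,0,0],-6.8],[[0,0,0],-6.8],[[0,0,0],-6.8],[[0,0,0],-6.8],[[0,0,0],-6.8],[[0,0,0],-6.8],[[0,0,0],-6.8],[[0,0,0],-6.8],[[0,0,0],-6.8],[[0,0,0],-6.8]])

```text
clock: 22.78
eef_pos: [0.6473, -0.0958, 0.3038]
ee_rot: [0.998, -0.063, -0.0, -0.0]
wrist_force: [-0.3, -0.1, -0.9]
width: 0.0117
```

Emit:
servo_tool(commands=[[[0,0,0],-6.8],[[0,0,0],-6.8],[[0,0,0],-6.8],[[0,0,0],-6.8],[[0,0,0],-6.8],[[0,0,0],0],[[0,0,0],0],[[0,0,0],0]])

```text
clock: 23.45
eef_pos: [0.6473, -0.0956, 0.3042]
ee_rot: [0.974, 0.227, -0.0, -0.0]
wrist_force: [0.2, 0.2, -1.3]
width: 0.0116
```

```bash
python3 - <<'E'
from h import *
s=st(); print(yaw(s)); im=save('wrist','w14')
T=tcpT(s['eef_pos'],s['ee_rot']); P=lambda p:(T@np.array([*p,1]))[:3]
print('tip',proj('wrist',P([.0004,0,.2254])))
print(delta([.6533,-.0987,.3]))
cv2.imwrite('pics/w14z.png',cv2.resize(im[165:285,240:400,::-1],None,fx=5,fy=5,interpolation=cv2.INTER_CUBIC))
E
```

```text
t 23.45 pos [ 0.6473 -0.0956  0.3042] q [ 9.739e-01  2.272e-01 -2.000e-04 -1.000e-04] F [ 0.2  0.2 -1.3] w 0.0116 j [ 0.52  0.64 -0.68  1.66  0.46  1.01  0.15]
26.26242874490878
tip [319.81888606 219.91586637]
[3.9 5.6 4.4]
```

View pics/w14z.png

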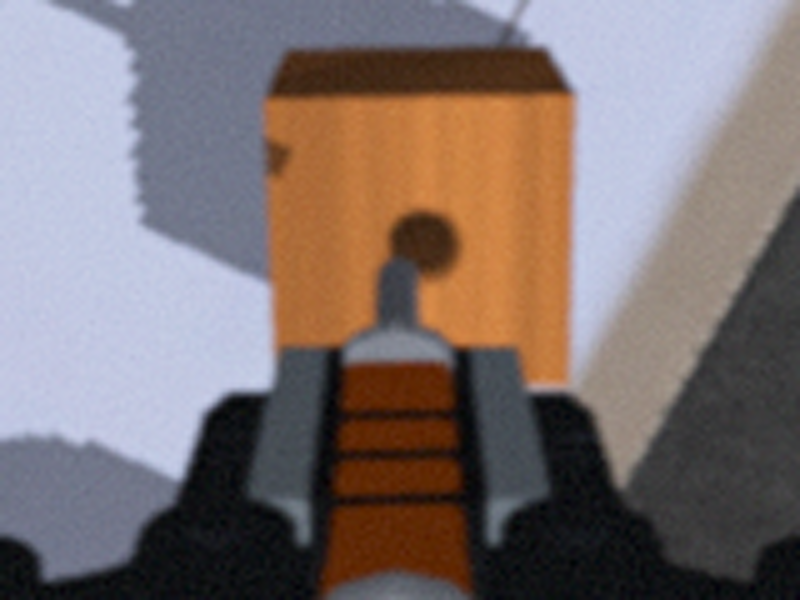

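```bash
python3 - <<'E'
from h import *
s=st(); h=onz('wrist',(325.4,213.6),.048); T=tcpT(s['eef_pos'],s['ee_rot']); print(h, 1000*(np.linalg.inv(T)@[*h,1])[:3])
E
```

```text
t 23.5 pos [ 0.6474 -0.0954  0.3044] q [ 9.738e-01  2.276e-01 -1.000e-04 -0.000e+00] F [ 0.   0.3 -0.1] w 0.0116 j [ 0.52  0.64 -0.68  1.66  0.46  1.01  0.15]
[ 0.65389524 -0.09775031  0.048     ] [  4.88220798   5.02491648 256.35338339]
```

Emit:
servo_tool(commands=[[[2,2.5,6],0],[[2.2,2.8,8],0],[[0,0,6],0],[[0,0,2],0],[[0,0,0],0],[[0,0,0],0],[[0,0,0],0]])

```text
clock: 24.08
eef_pos: [0.6536, -0.0979, 0.2828]
ee_rot: [0.973, 0.229, 0.0, -0.0]
wrist_force: [0.1, 0.4, -0.3]
width: 0.0116
```

```bash
python3 - <<'E'
from h import *
s=st(); print(yaw(s)); im=save('wrist','w15')
print(delta([.6533,-.0987,.2314]))
cv2.imwrite('pics/w15z.png',cv2.resize(im[165:285,240:400,::-1],None,fx=5,fy=5,interpolation=cv2.INTER_CUBIC))
E
```

```text
t 24.08 pos [ 0.6536 -0.0979  0.2828] q [ 9.734e-01  2.290e-01  2.000e-04 -0.000e+00] F [ 0.1  0.4 -0.3] w 0.0116 j [ 0.51  0.67 -0.67  1.66  0.48  0.98  0.14]
26.47634413525145
[-0.6  0.5 51.6]
```

View pics/w15z.png

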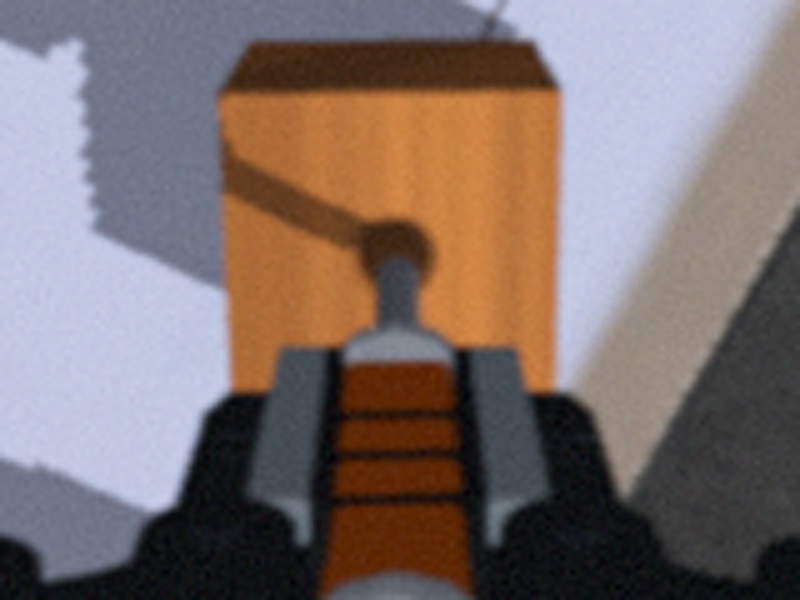

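Emit:
servo_tool(commands=[[[-0.3,0.3,8],0],[[0,0,12],0],[[0,0,12],0],[[0,0,9],0],[[0,0,5],0],[[0,0,3],0],[[0,0,1.5],0],[[0,0,0.5],0],[[0,0,0],0],[[0,0,0],0]])

```text
clock: 24.97
eef_pos: [0.6536, -0.0985, 0.2321]
ee_rot: [0.973, 0.229, 0.001, 0.0]
wrist_force: [0.2, -0.9, -0.9]
width: 0.0115
```

Emit:
servo_tool(commands=[[[0,0,0.8],0],[[0,0,0],0],[[0,0,0],0]])

```text
clock: 25.22
eef_pos: [0.6537, -0.0985, 0.2314]
ee_rot: [0.973, 0.229, 0.001, 0.0]
wrist_force: [0.3, 0.5, 2.6]
width: 0.011
```

Emit:
servo_tool(commands=[[[0,0,0],0],[[0,0,0],0],[[0,0,0],0],[[0,0,0],0],[[0,0,0],0],[[0,0,-10],0],[[0,0,-20],0],[[0,0,-30],0],[[0,0,-30],0],[[0,0,-30],0],[[0,0,-20],0],[[0,0,0],0]], gripper=0)

```text
clock: 26.22
eef_pos: [0.6547, -0.0978, 0.3772]
ee_rot: [0.973, 0.229, 0.004, 0.001]
wrist_force: [1.2, 0.7, 0.1]
width: 0.0849
```

```bash
python3 - <<'E'
from h import *
s=st(); im=save('wrist','w16'); save('top','t2')
E
```

```text
t 26.22 pos [ 0.6547 -0.0978  0.3772] q [0.9734 0.229  0.0042 0.0014] F [1.2 0.7 0.1] w 0.0849 j [ 0.54  0.58 -0.71  1.58  0.41  1.13  0.2 ]
```

View pics/w16.png

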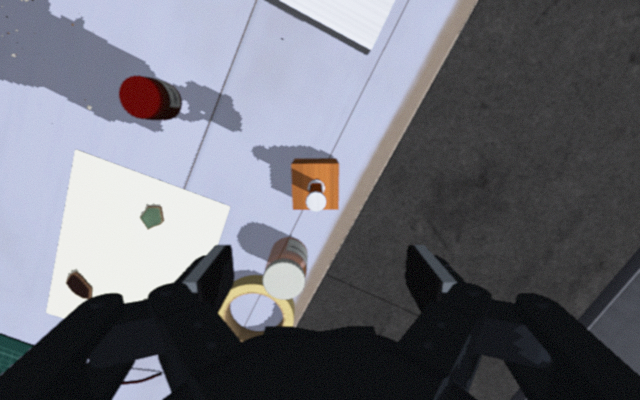

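View pics/t2.png

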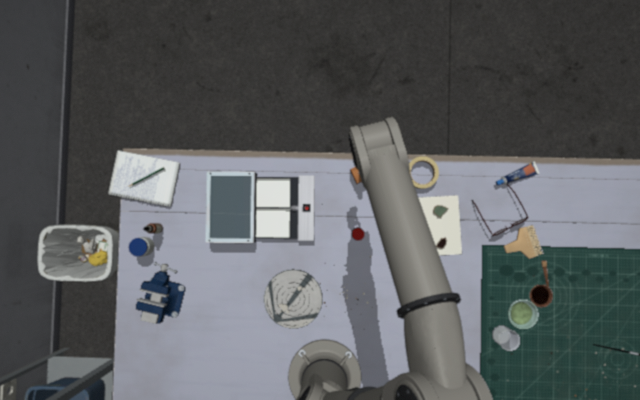

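Emit:
servo_tool(commands=[[[0,0,0],6.6],[[0,0,0],6.6],[[0,0,0],6.6],[[0,0,0],6.7],[[-12,14,0],0],[[-24,28,0],0],[[-28,30,0],0],[[-28,30,0],0],[[-28,30,0],0],[[-24,28,0],0],[[-16,20,0],0],[[0,0,0],0]])

```text
clock: 27.32
eef_pos: [0.4885, -0.2843, 0.3691]
ee_rot: [1.0, -0.005, -0.003, 0.001]
wrist_force: [-0.1, -0.7, -0.5]
width: 0.085
```

Emit:
servo_tool(commands=[[[0,0,10],0],[[0,0,15],0],[[0,0,15],0],[[0,0,10],0],[[0,0,0],0],[[0,0,0],0],[[0,0,0],0],[[0,0,0],0]])

```text
clock: 27.98
eef_pos: [0.4938, -0.2782, 0.3215]
ee_rot: [1.0, 0.0, 0.001, 0.0]
wrist_force: [-0.3, -0.8, 0.0]
width: 0.0855
```

```bash
python3 - <<'E'
from h import *
s=st(); im=save('wrist','w17'); print(yaw(s))
for r in nets.masks_of('wrist','sherd_a')[:5]:
    if r['conf']<.2: continue
    P=r['pixels']; c,_=cv2.findContours(P.astype(np.uint8),0,2); c=max(c,key=cv2.contourArea)
    w=np.array([onz('wrist',p[0],.008)[:2]*1000 for p in c],np.float32)
    print(round(r['conf'],2),np.round(r['point']),P.sum(),im[P].mean(0).round(),'minrect',np.round(np.concatenate([np.ravel(x) for x in map(np.atleast_1d,cv2.minAreaRect(w))]),1))
    # widths at angles
    for a in range(0,180,15):
        d=np.array([np.cos(np.radians(a)),np.sin(np.radians(a))]); q=w@d; print(a,round(float(np.ptp(q)),1),end='; ')
    print()
cv2.imwrite('pics/w17z.png',cv2.resize(im[100:320,220:480,::-1],None,fx=3,fy=3,interpolation=cv2.INTER_CUBIC)[:600])
E
```

```text
t 27.98 pos [ 0.4938 -0.2782  0.3215] q [1.e+00 1.e-04 6.e-04 2.e-04] F [-0.3 -0.8  0. ] w 0.0855 j [ 0.86  0.46 -0.59  1.87  0.32  0.91  0.13]
0.00632502041140843
0.59 [266. 267.] 637 [37. 27. 24.] minrect [ 437.4 -365.5   25.7   39.2   60.1]
0 34.5; 15 31.4; 30 29.5; 45 26.6; 60 25.7; 75 29.6; 90 33.5; 105 37.0; 120 38.7; 135 40.0; 150 39.2; 165 37.1; 
0.59 [360. 262.] 1024 [66. 77. 64.] minrect [ 543.  -356.4   37.    43.4   48.3]
0 39.1; 15 39.9; 30 39.1; 45 37.2; 60 40.9; 75 45.0; 90 48.6; 105 50.5; 120 49.1; 135 44.8; 150 40.7; 165 39.6; 
0.56 [321. 142.] 693 [68. 79. 66.] minrect [ 492.4 -229.7   31.4   25.7   53.1]
0 25.1; 15 27.2; 30 28.8; 45 30.3; 60 32.8; 75 34.6; 90 34.0; 105 32.4; 120 29.9; 135 27.6; 150 25.1; 165 24.2;
```

View pics/w17.png

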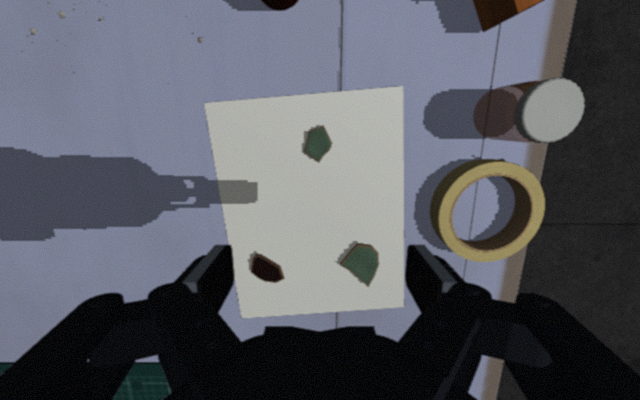

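View pics/w17z.png

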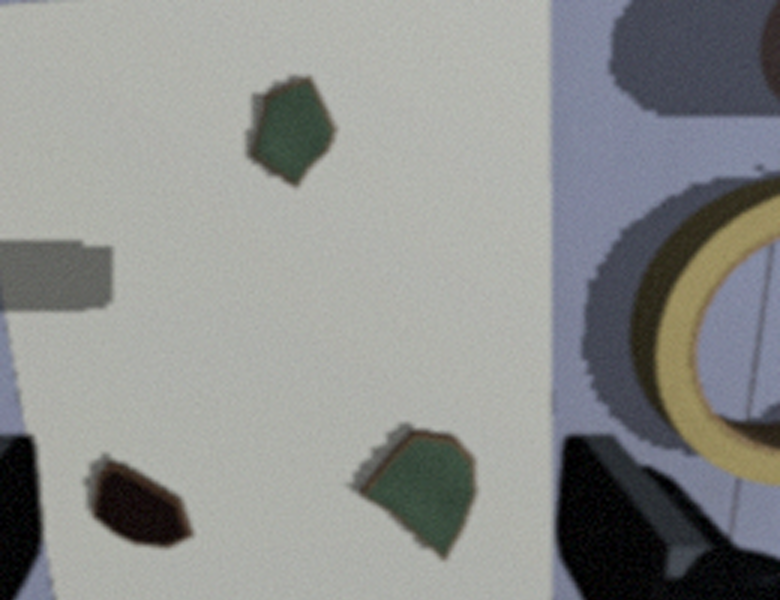

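Emit:
servo_tool(commands=[[[8,13,10],0],[[16,26,20],0],[[16,26,20],0],[[9,13,12],0],[[0,0,0],-7],[[0,0,0],-7],[[0,0,0],-7],[[0,0,0],-7],[[0,0,0],-7],[[0,0,0],-7],[[0,0,0],-6],[[0,0,0],0]])

```text
clock: 29.08
eef_pos: [0.5422, -0.3569, 0.2591]
ee_rot: [0.913, 0.408, 0.0, 0.0]
wrist_force: [-0.2, -0.6, 0.7]
width: 0.0856
```

```bash
cat > sh.py <<'E'
from h import *
def look(name,z=.009):
    s=st(); im=save('wrist',name); print('yaw',yaw(s)); T=np.linalg.inv(tcpT(s['eef_pos'],s['ee_rot']))
    out=[]
    for r in nets.masks_of('wrist','sherd_a')[:5]:
        if r['conf']<.2: continue
        P=r['pixels']; c,_=cv2.findContours(P.astype(np.uint8),0,2); c=max(c,key=cv2.contourArea)
        W=np.array([onz('wrist',p[0],z) for p in c]); t=(np.c_[W,np.ones(len(W))]@T.T)[:,:2]*1000
        print(round(r['conf'],2),np.round(r['point']),P.sum(),im[P].mean(0).round(),'world',np.round(W.mean(0),4),'tool x',t[:,0].min().round(1),t[:,0].max().round(1),'y',t[:,1].min().round(1),t[:,1].max().round(1),'mid',((t.max(0)+t.min(0))/2).round(1))
        out.append(r)
    return s,im,out
E
python3 - <<'E'
from sh import *
m1=wmodel([.4495,-.2705,.405],[1,-4e-4,2e-4,3e-4]); m17=wmodel([.4938,-.2782,.3215],[1,1e-4,6e-4,2e-4])
print('tri big',tri([ray('',(384,238),m1),ray('',(361,261.5),m17)]),'brown',tri([ray('',(309.4,242.8),m1),ray('',(266,267),m17)]))
look('w18')
E
```

```text
tri big (array([ 0.53923205, -0.35699155,  0.00324234]), [np.float64(0.0006000287149030984), np.float64(0.0006000287149032023)]) brown (array([ 0.43590754, -0.3629241 ,  0.00527486]), [np.float64(0.00014837289835756786), np.float64(0.0001483728983576264)])
t 29.08 pos [ 0.5422 -0.3569  0.2591] q [9.131e-01 4.078e-01 2.000e-04 2.000e-04] F [-0.2 -0.6  0.7] w 0.0856 j [ 0.98  0.7  -0.71  1.7   0.54  0.95  0.9 ]
yaw 48.13520445199406
0.85 [410.  41.] 1512 [67. 78. 65.] world [ 0.4938 -0.2283  0.009 ] tool x 45.5 77.2 y -134.2 -107.8 mid [  61.3 -121. ]
0.74 [214. 110.] 1617 [28. 21. 19.] world [ 0.4383 -0.3644  0.009 ] tool x -89.2 -62.8 y -93.0 -52.7 mid [-76.  -72.9]
0.63 [316. 207.] 1980 [67. 78. 65.] world [ 0.5428 -0.3544  0.009 ] tool x -18.7 18.8 y -21.1 21.8 mid [0.  0.4]
```

View pics/w18.png

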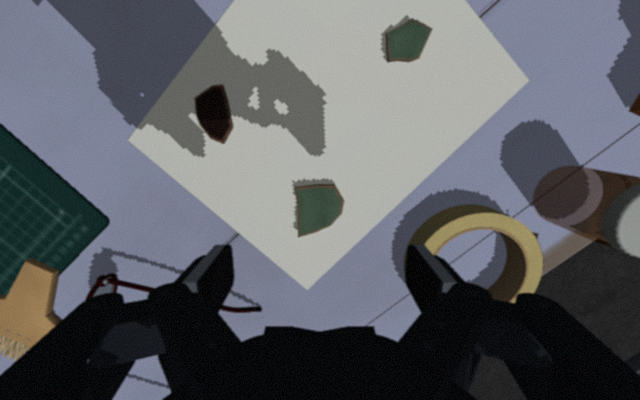

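Emit:
servo_tool(commands=[[[0,0,15],0],[[0,0,22],0],[[0,0,22],0],[[0,0,14],0],[[0,0,8],0],[[0,0,5],0],[[0,0,0],0],[[0,0,0],0]], gripper=0.3)

```text
clock: 29.85
eef_pos: [0.5427, -0.3564, 0.1734]
ee_rot: [0.914, 0.406, 0.0, 0.0]
wrist_force: [-0.3, -0.2, 0.1]
width: 0.0599
```

```bash
python3 - <<'E'
from sh import *
look('w19')
E
```

```text
t 29.85 pos [ 0.5427 -0.3564  0.1734] q [9.137e-01 4.064e-01 3.000e-04 3.000e-04] F [-0.3 -0.2  0.1] w 0.0599 j [ 0.93  0.81 -0.64  1.73  0.63  0.82  0.83]
yaw 47.96268286435082
0.85 [459.   9.] 1037 [77. 81. 67.] world [ 0.5015 -0.239   0.009 ] tool x 44.4 68.9 y -113.5 -106.7 mid [  56.7 -110.1]
0.58 [147. 104.] 4503 [22. 16. 14.] world [ 0.4402 -0.3641  0.009 ] tool x -90.6 -63.8 y -92.1 -51.9 mid [-77.2 -72. ]
```

View pics/w19.png

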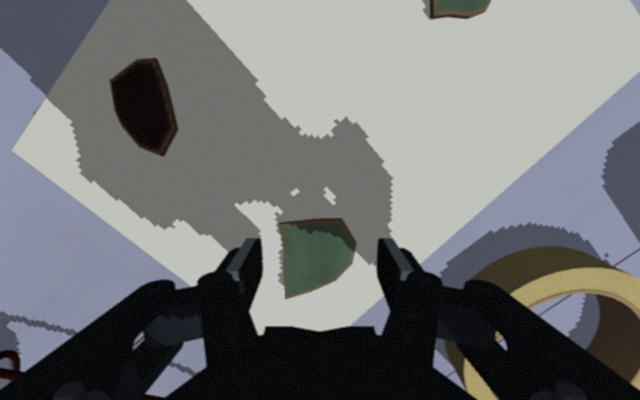

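Emit:
servo_tool(commands=[[[0,0,0],0],[[0,0,0],0],[[0,0,0],0],[[0,0,0],0],[[0,0,0],0],[[0,0,0],0]], gripper=1, squeeze=30)

```text
clock: 30.45
eef_pos: [0.543, -0.3567, 0.1745]
ee_rot: [0.914, 0.406, 0.001, 0.001]
wrist_force: [-0.7, -0.2, 6.4]
width: 0.0371
```

```bash
python3 - <<'E'
from h import *
st();save('wrist','w20')
E
```

```text
t 30.45 pos [ 0.543  -0.3567  0.1745] q [9.137e-01 4.064e-01 8.000e-04 1.100e-03] F [-0.7 -0.2  6.4] w 0.0371 j [ 0.93  0.81 -0.64  1.73  0.63  0.82  0.83]
```

View pics/w20.png

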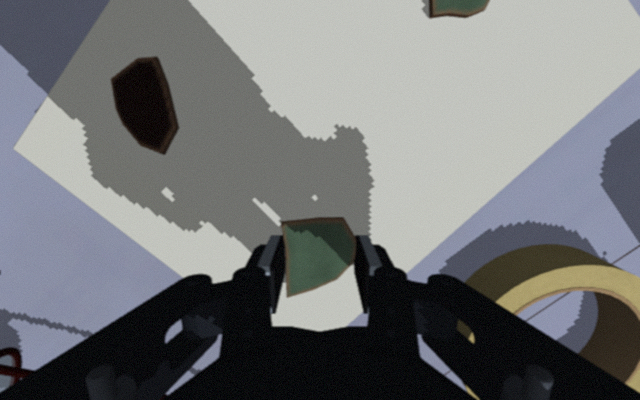

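Emit:
servo_tool(commands=[[[0,0,-8],0],[[0,0,-18],0],[[0,0,-24],0],[[0,0,-20],0],[[0,0,0],6.8],[[0,0,0],6.8],[[0,0,0],6.8],[[0,0,0],6.8],[[0,0,0],6.8],[[0,0,0],6.8],[[0,0,0],7.1],[[0,0,0],0]])

```text
clock: 31.5
eef_pos: [0.5424, -0.3562, 0.2437]
ee_rot: [1.0, -0.001, 0.0, 0.0]
wrist_force: [0.0, -0.2, -1.2]
width: 0.037
```

```bash
python3 - <<'E'
from h import *
s=st();save('wrist','w21'); print(yaw(s))
print(delta([.488,.153,.19]))
E
```

```text
t 31.5 pos [ 0.5424 -0.3562  0.2437] q [ 1.0e+00 -1.3e-03  2.0e-04  3.0e-04] F [ 0.  -0.2 -1.2] w 0.037 j [ 0.84  0.67 -0.51  1.72  0.41  0.87  0.16]
-0.15036224543482826
[ -52.4 -509.5   53.2]
```

View pics/w21.png

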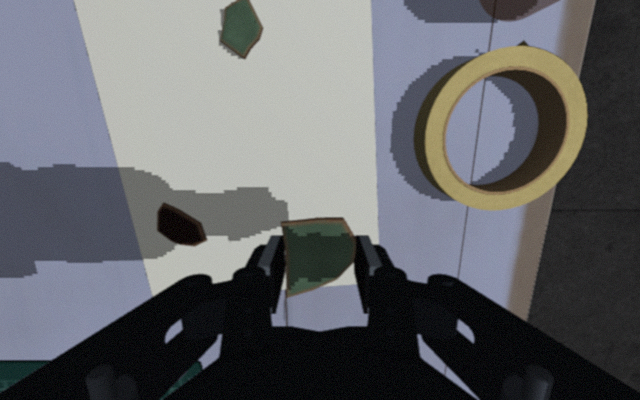

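Emit:
servo_tool(commands=[[[-4,-15,0],0],[[-4,-28,0],0],[[-4,-36,0],0],[[-4,-36,0],0],[[-4,-36,0],0],[[-4,-36,0],0],[[-4,-36,0],0],[[-4,-36,0],0],[[-4,-36,0],0],[[-4,-36,0],0],[[-4,-36,0],0],[[-4,-36,0],0]])

```text
clock: 32.55
eef_pos: [0.4933, 0.0481, 0.2433]
ee_rot: [1.0, 0.003, 0.0, 0.0]
wrist_force: [1.3, -0.5, -0.3]
width: 0.0372
```

Emit:
servo_tool(commands=[[[-4,-36,0],0],[[0,-30,0],0],[[0,-20,0],0],[[0,-12,0],0],[[0,-8,0],0],[[0,0,0],0],[[0,0,0],0],[[0,0,0],0],[[0,0,0],0]])

```text
clock: 33.3
eef_pos: [0.4898, 0.1508, 0.2426]
ee_rot: [1.0, -0.0, -0.0, 0.001]
wrist_force: [0.0, 0.0, 0.8]
width: 0.0368
```

```bash
python3 - <<'E'
from h import *
s=st();save('wrist','w22'); print(yaw(s))
for n,p in [('near',(.488,.179)),('far',(.586,.181))]: print(n,proj('wrist',[*p,.008]))
# near bay corners predicted
for dx in (-.047,.047):
    for dy in (-.055,.055): print(np.round([.488+dx,.179+dy],3),proj('wrist',[.488+dx,.179+dy,.008]).round())
print(s['eef_pos'])
E
```

```text
t 33.3 pos [0.4898 0.1508 0.2426] q [ 1.e+00 -4.e-04 -2.e-04  5.e-04] F [0.  0.  0.8] w 0.0368 j [ 0.05  0.5  -0.59  2.04  0.42  0.72 -0.8 ]
-0.04228902386317956
near [316.90644119 178.22629862]
far [454.41997333 175.48567104]
[0.441 0.124] [256. 249.]
[0.441 0.234] [246.  97.]
[0.535 0.124] [379. 249.]
[0.535 0.234] [387.  97.]
[0.48979872 0.15079493 0.24264647]
```

View pics/w22.png

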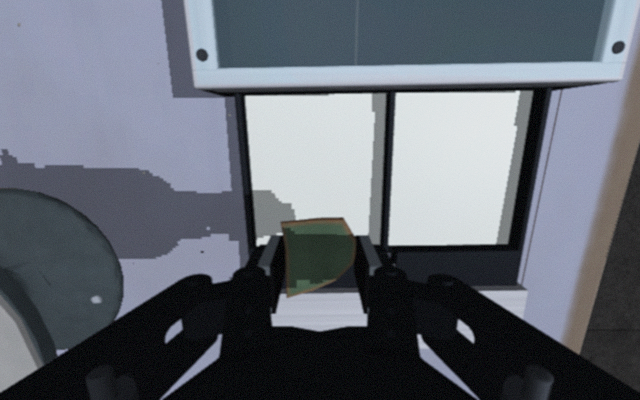

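Emit:
servo_tool(commands=[[[-1,-4,8],0],[[0,0,14],0],[[0,0,14],0],[[0,0,10],0],[[0,0,7],0],[[0,0,4],0],[[0,0,2.5],0],[[0,0,1.5],0],[[0,0,0],0],[[0,0,0],0]])

```text
clock: 34.18
eef_pos: [0.4888, 0.1566, 0.1822]
ee_rot: [1.0, 0.001, 0.0, -0.0]
wrist_force: [0.4, -0.1, -0.1]
width: 0.0368
```

```bash
python3 - <<'E'
from h import *
s=st();save('wrist','w23')
E
```

```text
t 34.18 pos [0.4888 0.1566 0.1822] q [ 1.e+00  6.e-04  4.e-04 -1.e-04] F [ 0.4 -0.1 -0.1] w 0.0368 j [-0.02  0.6  -0.52  2.06  0.51  0.6  -0.89]
```

View pics/w23.png

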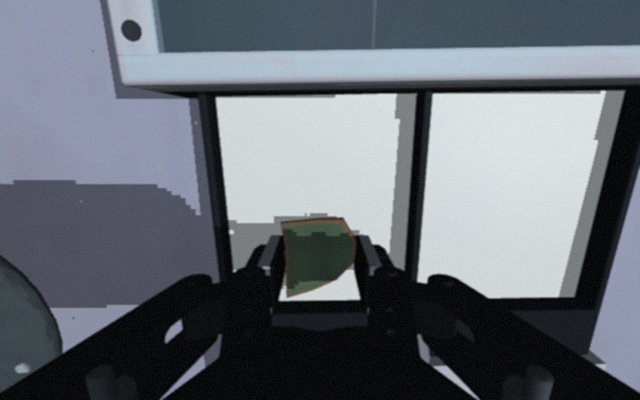

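Emit:
servo_tool(commands=[[[0,0,1],0],[[0,0,0.6],0],[[0,0,0],0],[[0,0,0],0]])

```text
clock: 34.57
eef_pos: [0.4887, 0.1565, 0.1805]
ee_rot: [1.0, 0.001, 0.0, -0.0]
wrist_force: [-0.6, 0.4, 2.5]
width: 0.0367
```

Emit:
servo_tool(commands=[[[0,0,0],0],[[0,0,0],0],[[0,0,0],0],[[0,0,-3],0],[[0,0,-8],0],[[0,0,-16],0],[[0,0,-24],0],[[0,0,-24],0],[[0,0,-24],0],[[0,0,-10],0],[[0,0,0],0]], gripper=0.45)

```text
clock: 35.48
eef_pos: [0.4894, 0.1569, 0.2919]
ee_rot: [1.0, 0.001, 0.002, -0.001]
wrist_force: [1.6, -0.2, -0.8]
width: 0.047
```

```bash
python3 - <<'E'
from sh import *
look('w24',.017)
E
```

```text
t 35.48 pos [0.4894 0.1569 0.2919] q [ 1.0e+00  5.0e-04  2.5e-03 -6.0e-04] F [ 1.6 -0.2 -0.8] w 0.047 j [ 0.09  0.43 -0.64  2.01  0.35  0.81 -0.75]
yaw 0.05838467565276343
0.78 [311. 197.] 1611 [84. 98. 82.] world [0.4848 0.1551 0.017 ] tool x -23.0 14.7 y -19.5 21.8 mid [-4.2  1.2]
```

View pics/w24.png

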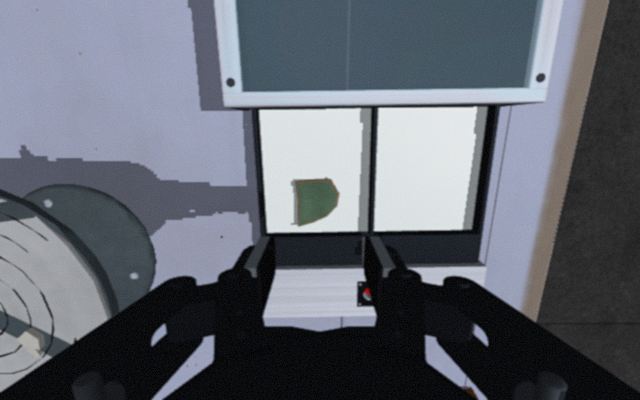

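Emit:
servo_tool(commands=[[[0,15,0],0],[[0,28,0],0],[[0,36,0],0],[[0,36,0],0],[[0,36,0],0],[[0,36,0],0],[[0,36,0],0],[[0,36,0],0],[[0,36,0],0],[[0,36,0],0],[[2,30,0],0],[[2,18,0],0]], gripper=0.3)

```text
clock: 36.58
eef_pos: [0.4917, -0.2266, 0.2872]
ee_rot: [1.0, -0.002, -0.002, 0.0]
wrist_force: [-0.5, 0.3, 0.1]
width: 0.0595
```

Emit:
servo_tool(commands=[[[0,6,10],0],[[0,0,15],7],[[0,0,10],7],[[0,0,0],1],[[0,0,0],0],[[0,0,0],0],[[0,0,0],0]])

```text
clock: 37.17
eef_pos: [0.4934, -0.2279, 0.2545]
ee_rot: [0.992, -0.128, 0.0, -0.0]
wrist_force: [0.0, -0.1, -0.5]
width: 0.0596
```

```bash
python3 - <<'E'
from sh import *
look('w25',.008)
E
```

```text
t 37.17 pos [ 0.4934 -0.2279  0.2545] q [ 9.918e-01 -1.282e-01  2.000e-04 -0.000e+00] F [ 0.  -0.1 -0.5] w 0.0596 j [ 0.68  0.5  -0.45  1.97  0.32  0.74 -0.22]
yaw -14.726726326600975
0.69 [323. 214.] 948 [68. 80. 66.] world [ 0.4926 -0.2327  0.008 ] tool x -11.8 13.2 y -14.8 18.8 mid [0.7 2. ]
```

View pics/w25.png

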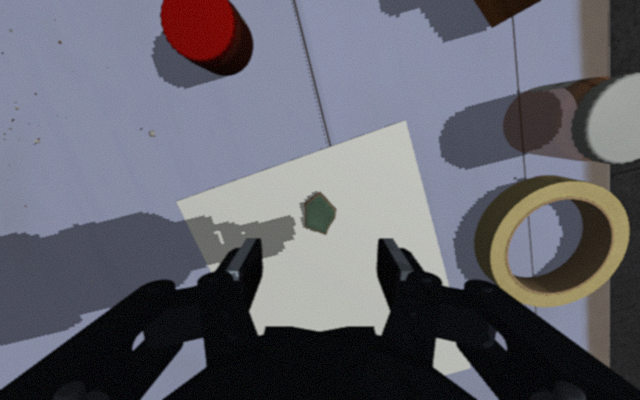

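Emit:
servo_tool(commands=[[[0.7,2,15],0],[[0,0,22],0],[[0,0,20],0],[[0,0,12],0],[[0,0,7],0],[[0,0,3.5],0],[[0,0,0],0],[[0,0,0],0]])

```text
clock: 37.93
eef_pos: [0.4937, -0.2307, 0.1754]
ee_rot: [0.992, -0.13, 0.001, 0.0]
wrist_force: [-0.0, 0.8, 0.4]
width: 0.0597
```

Emit:
servo_tool(commands=[[[0,0,0],0],[[0,0,0],0],[[0,0,0],0],[[0,0,0],0],[[0,0,0],0],[[0,0,0],0],[[0,0,0],0]], gripper=1, squeeze=30)

```text
clock: 38.52
eef_pos: [0.4934, -0.2307, 0.1756]
ee_rot: [0.992, -0.13, 0.0, 0.0]
wrist_force: [-1.9, 0.7, 5.7]
width: 0.0236
```

```bash
python3 - <<'E'
from h import *
st();save('wrist','w26')
E
```

```text
t 38.52 pos [ 0.4934 -0.2307  0.1756] q [ 9.915e-01 -1.299e-01  3.000e-04  3.000e-04] F [-1.9  0.7  5.7] w 0.0236 j [ 0.63  0.62 -0.39  2.    0.4   0.59 -0.29]
```

View pics/w26.png

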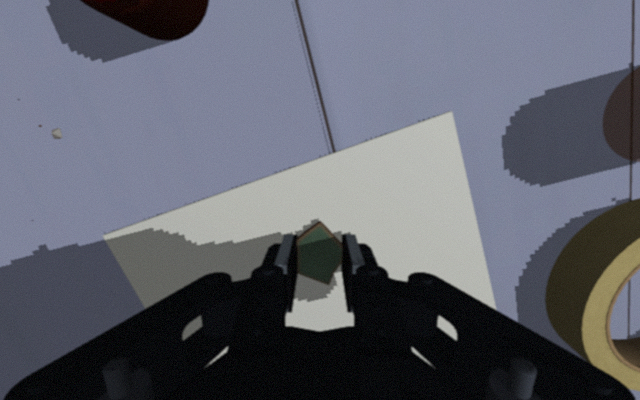

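Emit:
servo_tool(commands=[[[0,0,-8],0],[[0,0,-18],0],[[0,0,-24],-5],[[0,0,-20],-5],[[0,0,0],-5],[[0,-15,0],0],[[0,-28,0],0],[[0,-36,0],0],[[0,-36,0],0],[[0,-36,0],0],[[-1,-36,0],0],[[-1,-36,0],0]])

```text
clock: 39.57
eef_pos: [0.4907, -0.0061, 0.2455]
ee_rot: [1.0, 0.0, 0.0, 0.0]
wrist_force: [0.4, 0.1, -0.2]
width: 0.0233
```

Emit:
servo_tool(commands=[[[-1,-36,0],0],[[-1,-36,0],0],[[-1,-36,0],0],[[-1,-36,0],0],[[0,-30,0],0],[[0,-22,0],0],[[0,-13,0],0],[[0,-8,0],0],[[0,0,0],0],[[0,0,0],0],[[0,0,0],0],[[0,0,0],0]])

```text
clock: 40.57
eef_pos: [0.487, 0.2075, 0.2446]
ee_rot: [1.0, -0.001, -0.0, 0.001]
wrist_force: [-0.3, -0.1, 0.3]
width: 0.0232
```

```bash
python3 - <<'E'
from h import *
s=st();save('wrist','w27');print(yaw(s))
E
```

```text
t 40.57 pos [0.487  0.2075 0.2446] q [ 1.e+00 -6.e-04 -2.e-04  6.e-04] F [-0.3 -0.1  0.3] w 0.0232 j [-0.07  0.52 -0.57  2.    0.41  0.73 -0.89]
-0.07170474114079486
```

View pics/w27.png

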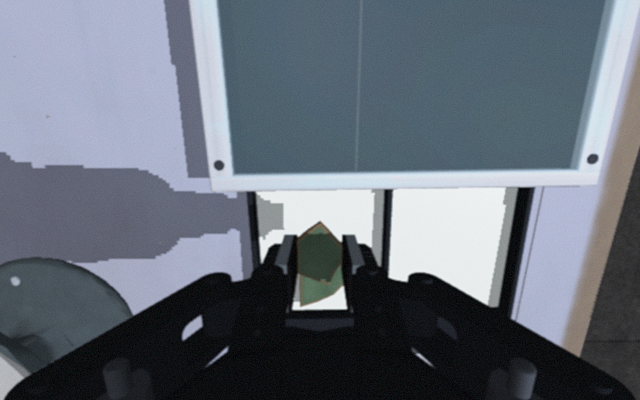

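Emit:
servo_tool(commands=[[[0,0,8],0],[[0,0,14],0],[[0,0,14],0],[[0,0,10],0],[[0,0,7],0],[[0,0,4],0],[[0,0,3],0],[[0,0,1.5],0],[[0,0,1],0],[[0,0,0],0],[[0,0,0],0]])

```text
clock: 41.53
eef_pos: [0.4868, 0.2095, 0.1826]
ee_rot: [1.0, 0.001, 0.0, -0.0]
wrist_force: [-0.5, -0.6, -0.6]
width: 0.0234
```

```bash
python3 - <<'E'
from h import *
s=st();save('wrist','w28');print(yaw(s))
E
```

```text
t 41.53 pos [0.4868 0.2095 0.1826] q [ 1.e+00  7.e-04  3.e-04 -1.e-04] F [-0.5 -0.6 -0.6] w 0.0234 j [-0.13  0.62 -0.5   2.03  0.5   0.62 -0.96]
0.07667583667216665
```

View pics/w28.png

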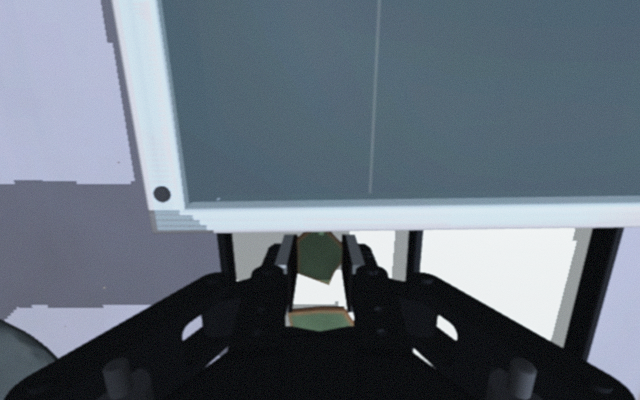

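Emit:
servo_tool(commands=[[[0,0,0.7],0],[[0,0,0.6],0],[[0,0,0],0],[[0,0,0],0]])

```text
clock: 41.92
eef_pos: [0.4868, 0.2095, 0.1816]
ee_rot: [1.0, 0.001, 0.0, -0.0]
wrist_force: [-1.9, -0.3, 5.5]
width: 0.0231
```

Emit:
servo_tool(commands=[[[0,0,0],0],[[0,0,0],0],[[0,0,0],0],[[0,0,-3],0],[[0,0,-8],0],[[0,0,-16],0],[[0,0,-24],0],[[0,0,-24],0],[[0,0,-24],0],[[0,0,-10],0],[[0,20,0],0],[[0,30,0],0]], gripper=0.57)

```text
clock: 42.92
eef_pos: [0.4867, 0.1618, 0.2915]
ee_rot: [1.0, 0.003, 0.002, -0.002]
wrist_force: [1.9, -0.1, -0.3]
width: 0.0365
```

```bash
python3 - <<'E'
from sh import *
look('w29',.016)
E
```

```text
t 42.92 pos [0.4867 0.1618 0.2915] q [ 1.      0.0031  0.0016 -0.0015] F [ 1.9 -0.1 -0.3] w 0.0365 j [ 0.06  0.43 -0.61  2.01  0.34  0.8  -0.74]
yaw 0.35766736730239757
0.86 [316. 204.] 1616 [ 88. 103.  87.] world [0.489  0.1472 0.016 ] tool x -18.6 18.7 y -6.2 35.8 mid [ 0.1 14.8]
0.75 [318. 151.] 909 [ 90. 104.  89.] world [0.4864 0.197  0.016 ] tool x -12.7 11.5 y -55.0 -21.5 mid [ -0.6 -38.3]
```

View pics/w29.png

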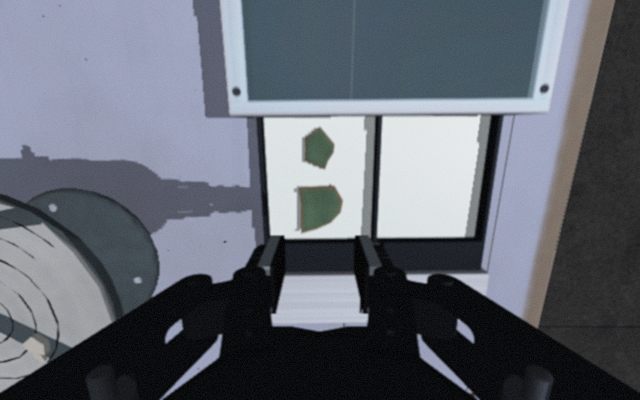

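Emit:
servo_tool(commands=[[[-4,15,0],0],[[-4,28,0],0],[[-4,36,0],0],[[-4,36,0],0],[[-4,36,0],0],[[-4,36,0],0],[[-4,36,0],0],[[-4,36,0],0],[[-4,36,0],0],[[-4,36,0],0],[[-4,36,0],0],[[-4,36,0],0]], gripper=0.3)

```text
clock: 44.02
eef_pos: [0.4387, -0.2452, 0.29]
ee_rot: [1.0, 0.001, 0.0, -0.0]
wrist_force: [0.4, 0.1, -0.2]
width: 0.0598
```

Emit:
servo_tool(commands=[[[-1,36,0],0],[[0,30,0],0],[[0,25,0],0],[[0,18,0],0],[[0,12,0],0],[[0,0,10],-7],[[0,0,10],-7],[[0,0,10],-7],[[0,0,5],-7],[[0,0,0],-7],[[0,0,0],-7],[[0,0,0],-7]])

```text
clock: 45.02
eef_pos: [0.4387, -0.3638, 0.2547]
ee_rot: [0.908, 0.419, 0.0, -0.0]
wrist_force: [-0.3, -0.9, 0.4]
width: 0.0598
```

Emit:
servo_tool(commands=[[[0,0,0],-7],[[0,0,0],-4],[[0,0,0],0],[[0,0,0],0]])

```text
clock: 45.35
eef_pos: [0.4386, -0.3642, 0.2548]
ee_rot: [0.866, 0.5, 0.0, -0.0]
wrist_force: [-0.5, 0.1, 0.4]
width: 0.06
```

```bash
python3 - <<'E'
from sh import *
look('w30',.009)
E
```

```text
t 45.35 pos [ 0.4386 -0.3642  0.2548] q [ 8.661e-01  4.998e-01  2.000e-04 -3.000e-04] F [-0.5  0.1  0.4] w 0.06 j [ 1.1   0.59 -0.68  1.9   0.49  0.83  1.21]
yaw 59.97729260916421
0.92 [318. 206.] 1301 [37. 28. 24.] world [ 0.4342 -0.369   0.009 ] tool x -16.9 8.6 y -21.0 18.7 mid [-4.2 -1.1]
```

View pics/w30.png

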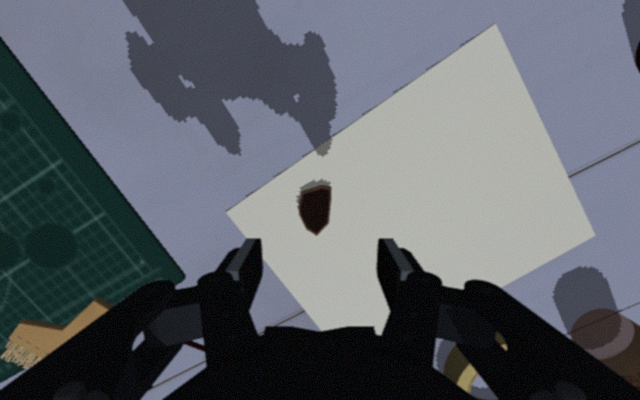

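Emit:
servo_tool(commands=[[[-3,-1,15],0],[[0,0,22],0],[[0,0,20],0],[[0,0,12],0],[[0,0,7],0],[[0,0,3.5],0],[[0,0,0],0],[[0,0,0],0]])

```text
clock: 46.12
eef_pos: [0.4365, -0.3669, 0.1761]
ee_rot: [0.866, 0.501, 0.0, 0.0]
wrist_force: [0.0, -0.5, 0.4]
width: 0.0597
```

```bash
python3 - <<'E'
from h import *
st();save('wrist','w31')
E
```

```text
t 46.12 pos [ 0.4365 -0.3669  0.1761] q [8.657e-01 5.005e-01 2.000e-04 5.000e-04] F [ 0.  -0.5  0.4] w 0.0597 j [ 1.04  0.7  -0.6   1.93  0.6   0.7   1.13]
```

View pics/w31.png

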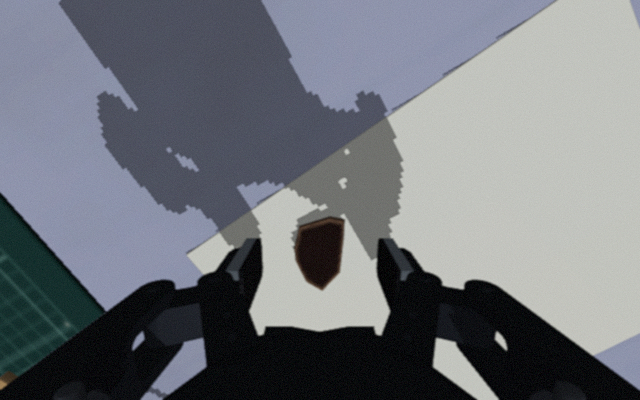

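Emit:
servo_tool(commands=[[[0,0,0],0],[[0,0,0],0],[[0,0,0],0],[[0,0,0],0],[[0,0,0],0],[[0,0,0],0],[[0,0,0],0]], gripper=1, squeeze=30)

```text
clock: 46.75
eef_pos: [0.4362, -0.3669, 0.1762]
ee_rot: [0.866, 0.5, 0.0, 0.0]
wrist_force: [-0.6, 0.2, 6.5]
width: 0.0233
```

```bash
python3 - <<'E'
from h import *
st();save('wrist','w32')
E
```

```text
t 46.75 pos [ 0.4362 -0.3669  0.1762] q [8.658e-01 5.005e-01 0.000e+00 4.000e-04] F [-0.6  0.2  6.5] w 0.0233 j [ 1.04  0.7  -0.6   1.93  0.6   0.7   1.13]
```

View pics/w32.png

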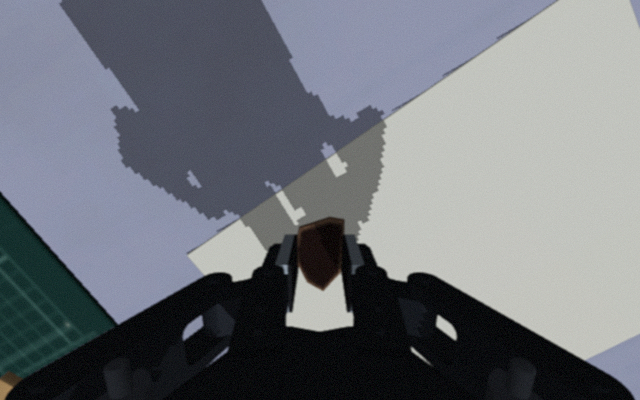

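Emit:
servo_tool(commands=[[[0,0,-8],0],[[0,0,-18],0],[[0,0,-24],6.7],[[0,0,-20],6.7],[[0,0,0],6.7],[[0,0,0],6.7],[[0,0,0],6.7],[[0,0,0],6.7],[[0,0,0],6.7],[[0,0,0],6.7],[[0,0,0],6.4],[[3,-15,0],0]])

```text
clock: 47.8
eef_pos: [0.4382, -0.3543, 0.246]
ee_rot: [1.0, -0.004, 0.0, 0.001]
wrist_force: [-0.1, -0.7, 0.1]
width: 0.0229
```

Emit:
servo_tool(commands=[[[6,-28,0],0],[[10,-36,0],0],[[10,-36,0],0],[[10,-36,0],0],[[10,-36,0],0],[[10,-36,0],0],[[10,-36,0],0],[[10,-36,0],0],[[10,-36,0],0],[[10,-36,0],0],[[10,-36,0],0],[[10,-36,0],0]])

```text
clock: 48.8
eef_pos: [0.5546, 0.0742, 0.246]
ee_rot: [1.0, 0.001, 0.0, -0.0]
wrist_force: [0.1, 0.2, -0.2]
width: 0.0226
```

Emit:
servo_tool(commands=[[[10,-36,0],0],[[8,-28,0],0],[[6,-20,0],0],[[4,-12,0],0],[[2,-8,0],0],[[0,0,0],0],[[0,0,0],0],[[0,0,0],0],[[0,0,0],0]])

```text
clock: 49.55
eef_pos: [0.5843, 0.1745, 0.2453]
ee_rot: [1.0, -0.0, -0.0, 0.001]
wrist_force: [-0.9, -0.2, -1.3]
width: 0.0228
```

```bash
python3 - <<'E'
from h import *
s=st();save('wrist','w33');print(yaw(s),delta([.585,.18,.18]))
E
```

```text
t 49.55 pos [0.5843 0.1745 0.2453] q [ 1.e+00 -5.e-04 -2.e-04  7.e-04] F [-0.9 -0.2 -1.3] w 0.0228 j [-0.05  0.6  -0.47  1.81  0.36  0.81 -0.7 ]
-0.0561258127611774 [ 0.6 -5.4 65.4]
```

View pics/w33.png

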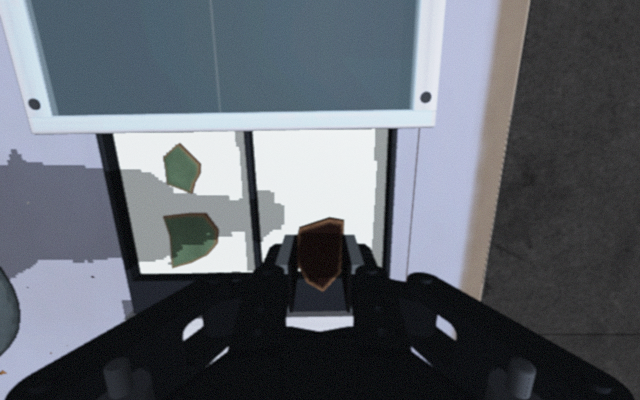

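Emit:
servo_tool(commands=[[[0,-3,8],0],[[0,0,14],0],[[0,0,14],0],[[0,0,10],0],[[0,0,7],0],[[0,0,4],0],[[0,0,3],0],[[0,0,1.5],0],[[0,0,1],0],[[0,0,0],0],[[0,0,0],0]])

```text
clock: 50.52
eef_pos: [0.5845, 0.1794, 0.1834]
ee_rot: [1.0, 0.001, 0.0, -0.0]
wrist_force: [-0.4, 0.0, -0.4]
width: 0.023
```

Emit:
servo_tool(commands=[[[0,0,0.7],0],[[0,0,0],0],[[0,0,0],0]])

```text
clock: 50.77
eef_pos: [0.5844, 0.1794, 0.1824]
ee_rot: [1.0, 0.001, 0.0, -0.0]
wrist_force: [-0.3, -0.6, -0.3]
width: 0.0226
```

Emit:
servo_tool(commands=[[[0,0,0],0],[[0,0,0],0],[[0,0,0],0],[[0,0,-3],0],[[0,0,-8],0],[[0,0,-16],0],[[0,0,-24],0],[[0,0,-24],0],[[0,0,-24],0],[[0,0,-10],0],[[0,10,0],0],[[0,10,0],0]], gripper=0.57)

```text
clock: 51.77
eef_pos: [0.5842, 0.159, 0.2914]
ee_rot: [1.0, 0.001, 0.0, -0.0]
wrist_force: [0.1, 0.1, -0.1]
width: 0.0368
```

```bash
python3 - <<'E'
from sh import *
look('w34',.016)
E
```

```text
t 51.77 pos [0.5842 0.159  0.2914] q [ 1.0e+00  1.2e-03  4.0e-04 -0.0e+00] F [ 0.1  0.1 -0.1] w 0.0368 j [ 0.    0.54 -0.49  1.8   0.32  0.88 -0.64]
yaw 0.13890029585658475
0.8 [320. 175.] 1120 [61. 49. 45.] world [0.5814 0.1771 0.016 ] tool x -13.1 11.6 y -36.7 3.1 mid [ -0.8 -16.8]
0.74 [208. 198.] 1590 [67. 76. 64.] world [0.4883 0.1545 0.016 ] tool x -112.9 -74.8 y -15.8 25.8 mid [-93.9   5. ]
0.63 [206. 143.] 919 [102. 118. 100.] world [0.4886 0.2007 0.016 ] tool x -107.1 -82.4 y -64.4 -31.2 mid [-94.7 -47.8]
```

View pics/w34.png

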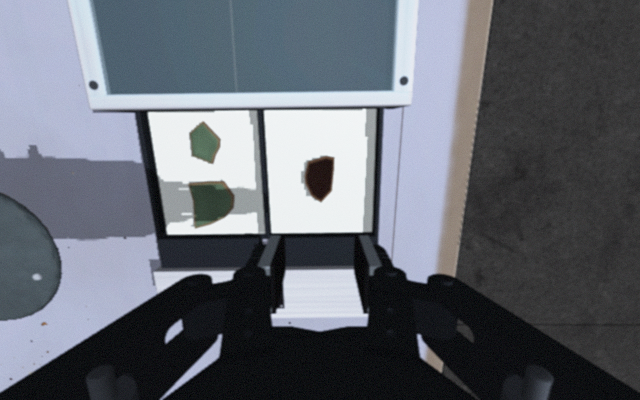

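Emit:
servo_tool(commands=[[[-6,15,0],0],[[-10,30,0],0],[[-10,35,0],0],[[-10,35,0],0],[[-6,22,0],0],[[-4,12,10],0],[[0,0,20],0],[[0,0,25],0],[[0,0,25],0],[[0,0,15],0],[[0,0,8],0],[[0,0,5],0]], gripper=1)

```text
clock: 52.87
eef_pos: [0.5378, 0.011, 0.181]
ee_rot: [1.0, 0.001, -0.002, -0.0]
wrist_force: [0.1, 0.6, 0.4]
width: -0.0001
```

Emit:
servo_tool(commands=[[[0,0,0],0],[[0,0,0],0],[[0,0,0],0]])

```text
clock: 53.12
eef_pos: [0.539, 0.0106, 0.184]
ee_rot: [1.0, 0.001, 0.001, -0.0]
wrist_force: [0.4, 0.4, -0.4]
width: 0.0001
```

```bash
python3 - <<'E'
from h import *
s=st();save('wrist','w35'); save('top','t3')
E
```

```text
t 53.12 pos [0.539  0.0106 0.184 ] q [ 1.e+00  7.e-04  8.e-04 -1.e-04] F [ 0.4  0.4 -0.4] w 0.0001 j [ 0.19  0.6  -0.41  2.01  0.41  0.61 -0.5 ]
```

View pics/w35.png

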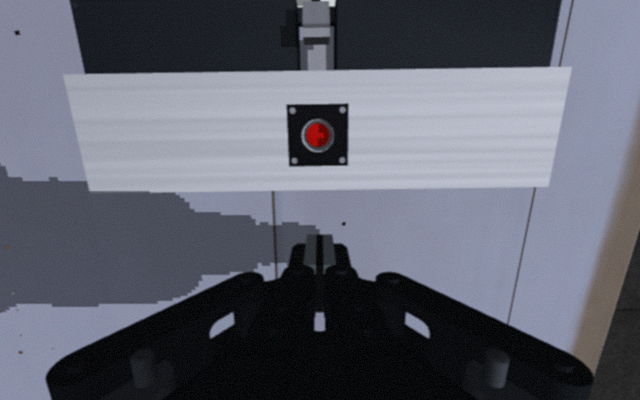

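View pics/t3.png

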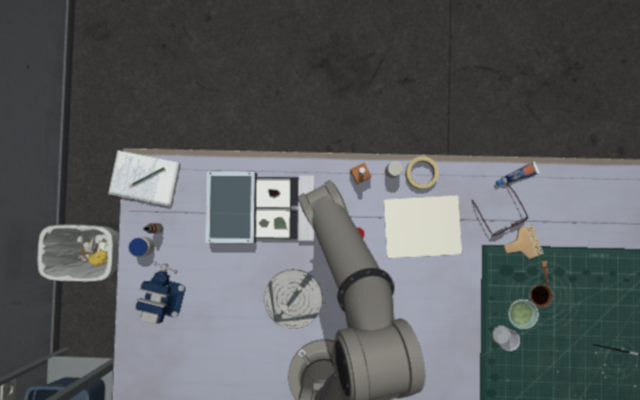

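Emit:
servo_tool(commands=[[[0,-5,0],0],[[0,-7,0],0],[[0,-6,0],0],[[0,-5,0],0],[[0,-5,0],0],[[0,-6,0],0],[[0,-7,0],0],[[0,-8,0],0],[[0,-9,0],0],[[0,-9,0],0],[[0,-9,0],0],[[0,-9,0],0]])

```text
clock: 54.22
eef_pos: [0.5381, 0.0964, 0.1831]
ee_rot: [1.0, 0.001, -0.0, 0.0]
wrist_force: [-0.8, -1.1, -0.3]
width: 0.0004
```

```bash
python3 - <<'E'
from h import *
s=st();save('wrist','w36')
E
```

```text
t 54.22 pos [0.5381 0.0964 0.1831] q [ 1.e+00  9.e-04 -3.e-04  0.e+00] F [-0.8 -1.1 -0.3] w 0.0004 j [ 0.03  0.61 -0.41  1.99  0.41  0.62 -0.65]
```

View pics/w36.png

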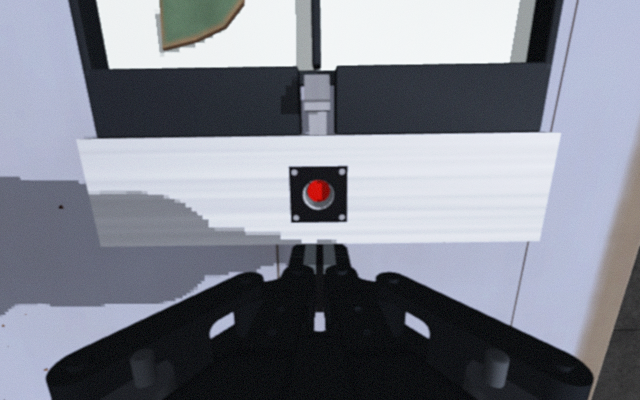

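Emit:
servo_tool(commands=[[[0,-8,0],0],[[0,-9,0],0],[[0,-9,0],0],[[0,-9,0],0],[[0,-8,0],0],[[0,-6,0],0],[[0,-5,0],0],[[0,-5,0],0],[[0,-5,0],0],[[0,-5,0],0],[[0,-5,0],0],[[0,-4,0],0]])

```text
clock: 55.27
eef_pos: [0.5383, 0.1734, 0.1832]
ee_rot: [1.0, 0.0, -0.0, 0.0]
wrist_force: [-1.6, -3.0, 0.5]
width: 0.0003
```

Emit:
servo_tool(commands=[[[0,-2,0],0],[[0,-2,0],0],[[0,-2,0],0],[[0,0,0],0],[[0,0,0],0]])

```text
clock: 55.68
eef_pos: [0.5386, 0.1764, 0.1832]
ee_rot: [1.0, -0.001, -0.001, 0.003]
wrist_force: [-2.3, -10.6, 7.9]
width: -0.0002
```

```bash
python3 - <<'E'
from h import *
s=st();save('wrist','w37')
E
```

```text
t 55.68 pos [0.5386 0.1764 0.1832] q [ 1.0e+00 -6.0e-04 -7.0e-04  2.7e-03] F [ -2.3 -10.6   7.9] w -0.0002 j [-0.12  0.64 -0.4   1.94  0.4   0.65 -0.78]
```

View pics/w37.png

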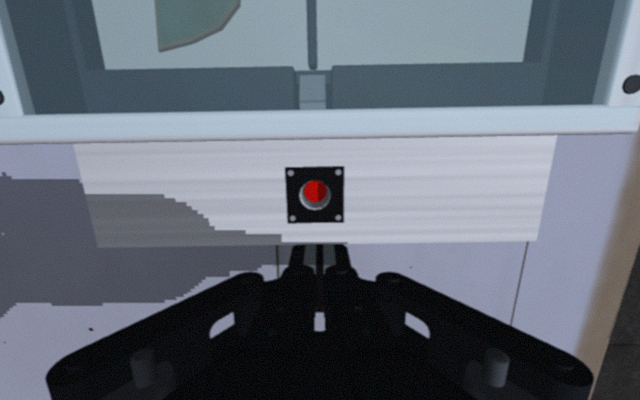

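Emit:
servo_tool(commands=[[[0,-2,0],0],[[0,-1,0],0],[[0,0,0],0],[[0,0,0],0]])

```text
clock: 56.07
eef_pos: [0.5387, 0.1771, 0.1832]
ee_rot: [1.0, -0.002, -0.001, 0.005]
wrist_force: [-2.6, -16.4, 10.8]
width: -0.0003
```

Emit:
servo_tool(commands=[[[0,4,0],0],[[0,8,0],0],[[0,10,0],0],[[0,10,-15],0],[[0,0,-30],0],[[0,0,-30],0],[[0,0,-25],0],[[0,-10,0],0],[[0,-20,0],0],[[0,0,0],0],[[0,0,0],0],[[0,0,0],0]])

```text
clock: 57.07
eef_pos: [0.5382, 0.18, 0.2826]
ee_rot: [1.0, 0.001, -0.0, 0.0]
wrist_force: [1.1, 0.4, 0.0]
width: 0.0002
```

```bash
python3 - <<'E'
from h import *
s=st();im=save('wrist','w38');cv2.imwrite('pics/w38z.png',cv2.resize(im[0:260,180:440,::-1],None,fx=2.3,fy=2.3,interpolation=cv2.INTER_CUBIC))
r=nets.masks_of('wrist','button'); print([(x['conf'],x['point'],onz('wrist',x['point'],.019)) for x in r[:2]])
E
```

```text
t 57.07 pos [0.5382 0.18   0.2826] q [ 1.e+00  8.e-04 -4.e-04  2.e-04] F [1.1 0.4 0. ] w 0.0002 j [-0.06  0.49 -0.48  1.9   0.31  0.83 -0.7 ]
[(0.22, [319.8, 170.7], array([0.53844803, 0.2083185 , 0.019     ]))]
```

View pics/w38.png

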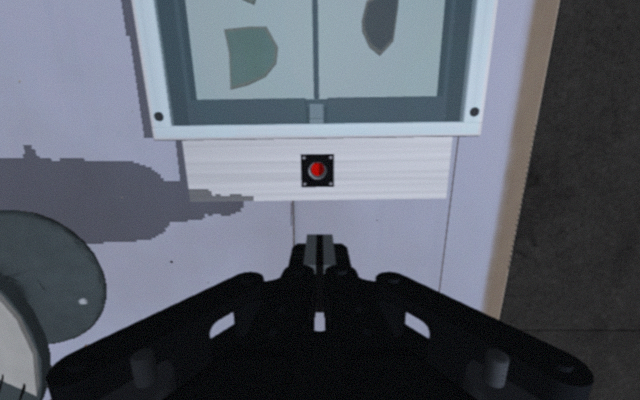

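View pics/w38z.png

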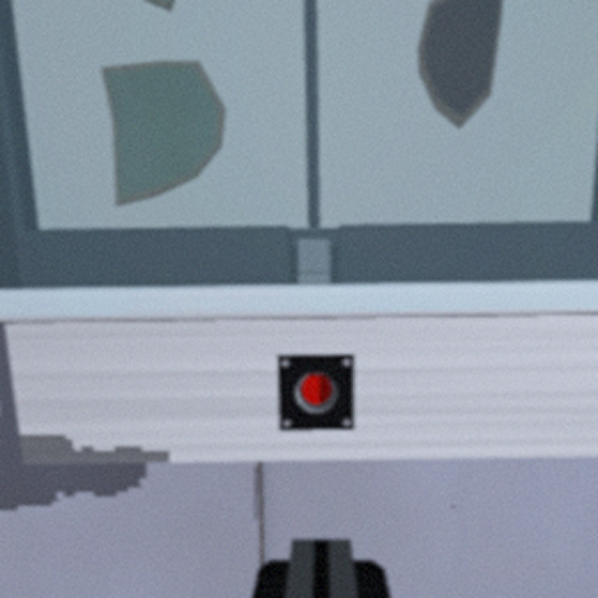

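```bash
python3 - <<'E'
from h import *
for p in [(193,203),(447,198)]: print(onz('wrist',p,.026))
E
```

```text
[0.43559632 0.18289975 0.026     ]
[0.64101995 0.1874096  0.026     ]
```

Emit:
servo_tool(commands=[[[0,20,-10],0],[[0,30,-20],0],[[0,36,-20],0],[[0,36,-20],0],[[0,36,-20],0],[[0,30,-10],0],[[0,20,0],0],[[0,0,0],0],[[0,0,0],0],[[0,0,0],0],[[0,0,0],0],[[0,0,0],0]])

```text
clock: 58.17
eef_pos: [0.5385, -0.0264, 0.3829]
ee_rot: [1.0, 0.002, -0.0, -0.0]
wrist_force: [0.3, 0.8, -0.2]
width: 0.0001
```

```bash
python3 - <<'E'
from h import *
s=st();save('wrist','w39');im=save('scene','s3');cv2.imwrite('pics/s3z.png',cv2.resize(im[140:340,150:500,::-1],None,fx=2.2,fy=2.2,interpolation=cv2.INTER_CUBIC)); im=save('top','t4'); cv2.imwrite('pics/t4z.png',cv2.resize(im[140:270,190:510,::-1],None,fx=2.5,fy=2.5,interpolation=cv2.INTER_CUBIC))
E
```

```text
t 58.17 pos [ 0.5385 -0.0264  0.3829] q [ 1.0e+00  1.8e-03 -3.0e-04 -2.0e-04] F [ 0.3  0.8 -0.2] w 0.0001 j [ 0.33  0.32 -0.48  1.88  0.17  0.99 -0.22]
```

View pics/w39.png

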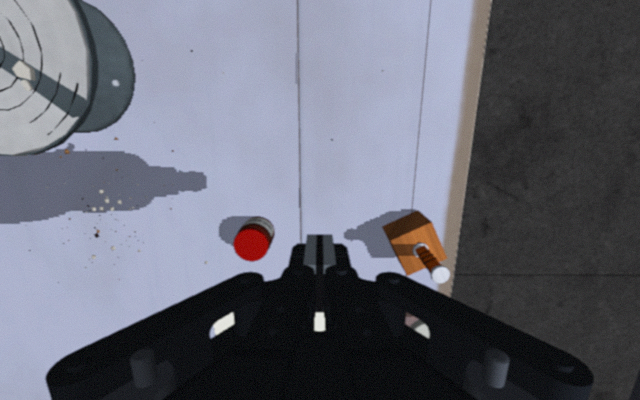

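View pics/s3z.png

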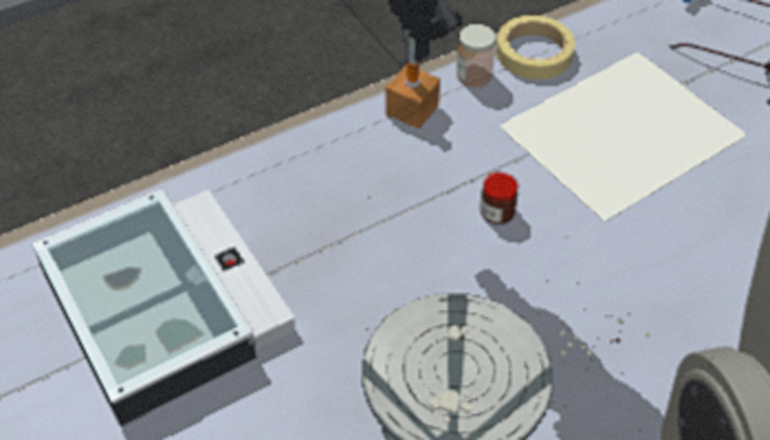

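View pics/t4z.png

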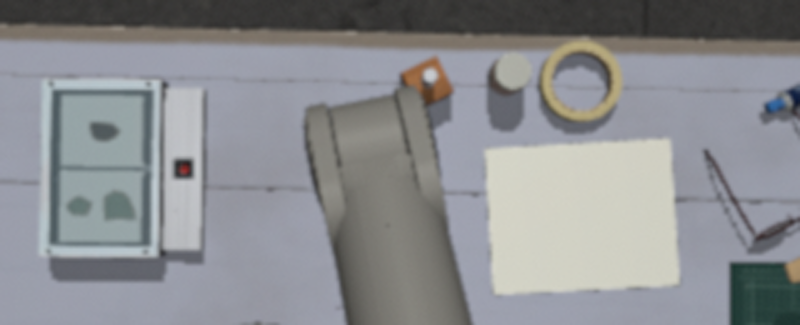

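```bash
python3 -c "
from h import *
print(finish_job())"
```

```text
the job is handed in; nothing more can be done
None
```

I handed the job in at about 58 s of the allowed 208 s, with the gripper empty and clear of everything.

**What I did**
- **Jar:** I moved the pigment jar to about (0.46, −0.10). That is well clear of the tray's path, and it stands upright.
- **Tray out:** I held the button down with the key's pin and pushed the tray to its stop, 140 mm by the arm's travel. The key then went back into its stand.
- **Sherds:** Three were present: two green and one dark brown. The small green one was knocked a few centimetres during the run, so I located it again before picking it up. Both greens lie flat in the near bay with a gap between them; the brown one is in the far bay.
- **Tray shut:** I pushed it home. The wrist force reached about 16 N against the end stop, above the 10 N the text gives for shutting the tray but far below the limits.

**Last checks**
- In the top view the tray's bar and button sit at the same pixels as at the start.
- The front edge measured about 1 mm from its starting position, within the measuring error.
- The button looks up in the wrist pictures. I judged the latch only by that and the tray's position and did not test it by pulling.
- The key stands upright, the resin jar and tape roll have not moved, and the blotter is empty.
- No final check failed. Measured positions differed by 2–4 mm between views, because the arm sways slightly after each move.
- My one two-view height check of the sherds gave 3 and 5 mm, against an expected 9 to 11 mm. I used the given heights and the contact force instead.

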